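Put the ramekin away rim-down in its pocket

TASK

Take the red grill scraper off the dark wooden block and lay it flat inside the aluminium tray, then stow the white ramekin from its drying cradle upside down (rim down) in the block's round pocket, fully home so that no dew or dust gets in. The ramekin is ceramic, so set it down gently rather than dropping it, and leave the thermometer and the skewers where they lie.

Things in the scene. Friction and masses are not known exactly. Their poses are not given: they have to be found in the camera images.
- ramekin: White ceramic ramekin: straight-sided round cup, 60 mm outside diameter, 50 mm tall, wall 4 mm, closed bottom 6 mm thick, about 160 g. Starts on its side on the cradle's rods, axis level, 54 mm above the bench. Origin: on the axis at the outer face of the closed bottom. x runs along the axis from closed bottom to open mouth (straight down when it stands rim-down).
- ramekin_rim (a point): Centre of the ramekin's open rim, on its axis, 50 mm from the body origin; axes as the ramekin's.
- cradle: Fixed drying cradle: pale wooden board 130 x 80 x 8 mm with two steel rods of 10 mm diameter along its x axis, 27 mm apart between centres, tops 27 mm above the bench, on cross-bars 44 mm wide. Origin: centre of the board's underside on the bench. The ramekin lies with its mouth towards the cradle's +x.
- caddy: Fixed dark wooden block, 170 (x) x 140 (y) x 22 mm high, with one round pocket in the middle of its top: 67 mm diameter, 8 mm deep, edge chamfered 3 mm. Origin: centre of its underside on the bench, z up.
- pocket (a point): Centre of the pocket's floor, 14 mm above the bench and 8 mm below the block's top; z up.
- scraper: Red plastic grill scraper, 190 mm long, about 110 g, lying flat on the block over the pocket. Origin: in its underside near the balance point; x to the blade, z up. Handle 24 mm wide, 20 mm high, x = -90 to +24 mm, black strip on top; neck 40 mm wide, 12 mm high, to x = +52 mm; blade 66 mm wide, 6 mm thick, x = +50 to +100 mm.
- scraper_blade (a point): Point on the scraper's centre line 5 mm inside the blade's front edge, 3 mm above its underside.
- scraper_butt (a point): Point on the scraper's centre line 5 mm inside the handle's rear end, 10 mm above its underside.
- tray: Fixed open aluminium tray, outside 280 (x) x 150 (y) x 28 mm high, walls and floor 5 mm thick. Origin: centre of its underside on the bench; x along its length.
- thermometer: Bystander: meat thermometer lying flat, black head 45 x 26 x 16 mm at its -x end, steel probe 120 mm long, 6 mm thick. Origin: on the bench, 60 mm from the head's centre, x along the probe. Leave alone.
- skewer1: Bystander: flat steel skewer with a ring end, about 265 mm long, 6 mm wide, 4 mm high. Origin: middle of its straight part, x along it, ring at -x. Leave alone.
- skewer2: Bystander: second skewer, same as the first. Leave alone.
There are look-alikes about, which are no part of the job. What is meant by the ramekin is not purple, turquoise or yellow, and is the smaller of those in its own colour.

How it is judged:
By the outcome, as a careful person would: the job done as asked, in the order asked, and still so for the second after the job is handed in, with the robot touching nothing.
It also fails if it takes over 64 s, if anything falls off the work surface, if the arm or the gripper's body presses on something with over 40 N, if the wrist force passes 120 N, or if a joint passes its speed limit or range.

ROBOT

A 6-joint arm with a two-finger parallel gripper is mounted at the origin on the work surface. World frame = base frame: x ahead of the robot, y to its left, z up, the work surface at z = 0. Lengths are in mm, angles in degrees, forces in N, time in s.
With the tool pointing down it reaches from about 150 to 775 mm from the base axis. Payload 6.1 kg.
Tool frame: the origin (TCP) lies on the centre line of the jaws, within the pads' length; the fingertips stand 17 mm ahead of it and the grasp point (between the pads) lies 2 mm behind it; z points along the fingers, y is the line along which they close (so a half turn about z gives the same grasp; the last joint's range is limited). The gripper opens to 85 mm and grips with 20 to 120 N. Pads are 22 mm wide; open, the fingers measure 114 mm over their backs; the gripper's body (76 mm by 85 mm) begins 54 mm behind the grasp point. The pads swing forward as they close: fully open they stand 13 mm farther back than shut.
Start: joints at [0, 7.208, -2.269, 80.523, 0, 90], TCP at [524.984, -0, 248.295] pointing down, gripper open.
Joint ranges: [-155.77, 155.77], [-54.66, 111.73], [-72.52, 77.12], [-102.08, 115.82], [-83.92, 84.16], [-180, 180]. Speed limits (degrees/s): [136.94, 136.94, 172.46, 180, 180, 180].

INTERFACE

Orientations are given as a 3x3 rotation matrix whose columns are the frame's x, y, z axes.
In Python, from bench import ctrl gives the robot as it stands.
- The arm moves only by the tool drive_tool, never from a script. Its argument "commands" is a list of rows, each an object with "linear": the shift along the tool's x, y, z in units of 0.15 m (1.0 is 0.15 m), a list of three; "dr": the turn, a rotation vector about the tool's x, y, z in units of 5 degrees (1.0 is 5 degrees), a list of three; "gripper": the opening, from -1 (shut) to 1 (fully open). A call has 1 to 5 rows; each row shifts and turns the commanded pose from where the row before left it, along the tool's axes as they then stand; what a row does not reach is not made up. A row lasts 1/12 s, in which the tool goes at most 41.7 mm and 7.16 degrees, less where a joint would pass 70% of its speed; a pose out of reach is approached as far as the arm can. A call with a number of a shift or a turn outside -1 to 1 is refused whole. A call with a gripper value outside its range is refused whole. The fingers move at their own pace and stop on an object; "squeeze" is the grip in N (left out, the last holds). Time passes only in rows, so rows that do not move let the fingers close. It gives the time, the measured TCP pose, the force, the opening and the grip force at its end, in the units of the state.
- ctrl.observe(): the state, without advancing time (a new reading comes with each control period).
- ctrl.capture(name): name is "scene" or "side" or "wrist"; returns (picture, depth): 384x512x3 uint8, red, green, blue; 384x512 float32, mm along the optical axis (not along the pixel's ray), 0 where there is no reading.
- ctrl.camera_params(name): a dict with "intrinsics" (3x3 intrinsics, pixels), "R" (3x3) and "t" (3): a world point X has camera coordinates R X + t; the wrist camera has in their place "hand_eye" (4x4, takes a point from camera to tool coordinates, whose origin is the TCP and whose axes are the flange's). Camera axes: x right, y down, z forward; pixel columns grow to the right and rows downward; lengths in mm; the calibration is good to about 2 mm. A picture is of the moment at which its call begins: read the wrist's pose just before it. camera_params takes no time and is no camera call.
- ctrl.finish_job(): hands the job in; it is judged then, once.
The state is a dict: "time_s": time; "joints": joint angles; "joint_vel": joint speeds; "joint_efforts": joint torques, N m; "tcp_pos": TCP position; "eef_rot": TCP orientation; "wrist_force": force on the tool from outside, world axes, zero at the start; "moment": the same for the moment, N m; "finger_gap": finger opening in mm; "gripper_force": force on a finger pad.
Only numpy, scipy, OpenCV 4.12 (cv2) and the standard library are available. Lean on these libraries where they do the work, as an engineer would, in place of code of your own. Each camera call takes 0.05 s, during which the arm holds its last target. There are 200 camera calls.

## Working session

There is one attempt and no reset: what is moved stays moved. The work goes in short steps, Python scripts to look and compute and a tool call to move; the robot and the scene stay as the last step left them, time stands still between calls to the robot, and variables do not carry over. Pictures are saved under pics/ and viewed, at most 10 in all, crops included, and the job is handed in when it is done.

Besides the shell and the picture viewer there is one more tool, called after "Request:" as a command line: name --argument value ..., lists and objects as JSON in quotes. drive_tool: Moves the arm, as the interface text tells. Its arguments: {"type":"object","properties":{"commands":{"type":"array","items":{"type":"object","properties":{"linear":{"type":"array","items":{"type":"number"}},"dr":{"type":"array","items":{"type":"number"}},"gripper":{"type":"number"}}}},"squeeze":{"type":"number"}},"required":["commands"]}

```bash
mkdir -p pics
python3 - <<'E'
from bench import ctrl
import cv2,numpy as np
s=ctrl.observe();print(s)
for n in("scene","side"):
    p,d=ctrl.capture(n);cv2.imwrite(f"pics/{n}0.png",cv2.resize(p[:,:,::-1],(800,600),interpolation=cv2.INTER_CUBIC));np.savez(f"{n}0.npz",p=p,d=d)
    print(n,ctrl.camera_params(n))
E
```

```text
{'time_s': 0.0, 'joints': array([-8.27105410e-04,  7.24236101e+00, -2.32768549e+00,  8.05242141e+01,
       -1.39322440e-03,  8.99999014e+01]), 'joint_vel': array([-0.00858078, -0.10923143, -0.11118611,  0.01170088, -0.00550996,
        0.05137843]), 'joint_efforts': array([-1.88969068e-03, -4.35916471e+01,  3.52923596e+01,  1.73015334e-02,
       -7.00984879e-05, -2.14169546e-05]), 'tcp_pos': array([ 5.24608381e+02, -1.43452002e-02,  2.47508236e+02]), 'eef_rot': array([[ 1.26744742e-05,  9.99998647e-01, -1.64515794e-03],
       [ 1.00000000e+00, -1.27144566e-05, -2.42926040e-05],
       [-2.43134884e-05, -1.64515764e-03, -9.99998646e-01]]), 'wrist_force': array([-0.2455891 ,  0.0672939 ,  0.21879236]), 'moment': array([-0.00144954, -0.00916061,  0.02646625]), 'gripper_force': 0.0, 'finger_gap': 85.5694235091356}
scene {'intrinsics': array([[401.56278866,   0.        , 252.6117453 ],
       [  0.        , 401.56278866, 192.04751571],
       [  0.        ,   0.        ,   1.        ]]), 'R': array([[ 0.80427015,  0.59411105,  0.01347573],
       [ 0.44629416, -0.58888112, -0.67382532],
       [-0.39239146,  0.54795173, -0.73876779]]), 't': array([-493.02883112, -148.83202562, 1241.28489077])}
side {'intrinsics': array([[475.44749833,   0.        , 262.3570602 ],
       [  0.        , 475.44749833, 186.74255896],
       [  0.        ,   0.        ,   1.        ]]), 'R': array([[ 9.96138388e-01, -8.77960353e-02, -4.09940933e-04],
       [-6.26482250e-02, -7.07523308e-01, -7.03907642e-01],
       [ 6.15102574e-02,  7.01215106e-01, -7.10291393e-01]]), 't': array([-555.73716077,  123.82848549, 1191.61475685])}
```

View pics/scene0.png

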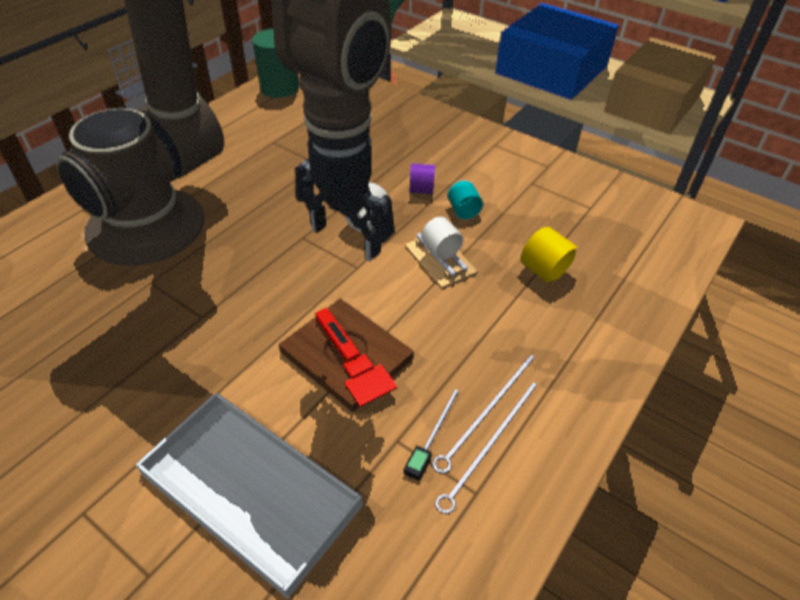

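View pics/side0.png

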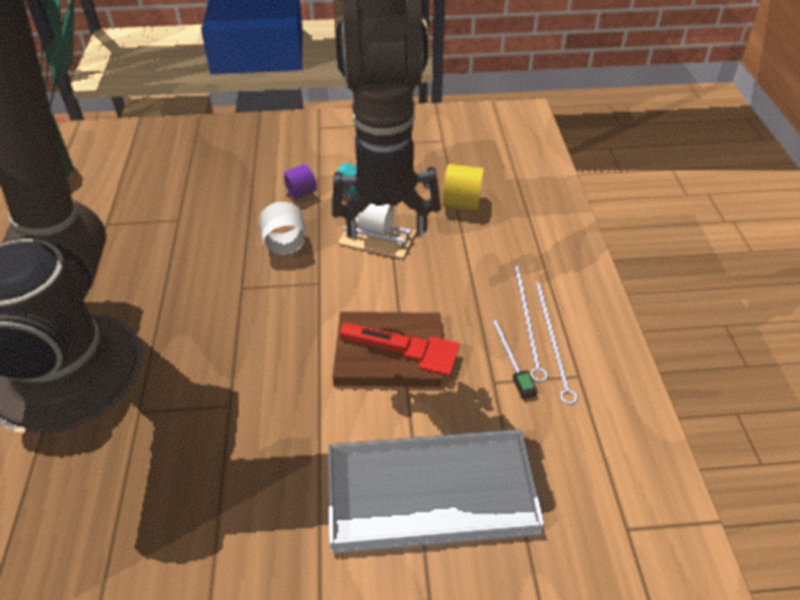

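The scene picture shows the scraper on the block (butt about 322,314, blade about 372,385), the tray with corners (216,397), (361,495), (289,590) and (140,466), and the white ramekin on the cradle at (440,240). The bigger white one is loose behind the gripper. In the side picture it is at (283,228), with the cradle at (376,235).

```bash
cat > h.py <<'E'
import numpy as np,cv2
from bench import ctrl
def cloud(n,d,pose=None):
    c=ctrl.camera_params(n);K=c["intrinsics"];v,u=np.mgrid[:384,:512]
    P=np.stack([(u-K[0,2])/K[0,0]*d,(v-K[1,2])/K[1,1]*d,d],-1)
    if pose is None: return (P-c["t"])@c["R"]
    H=c["hand_eye"];return (P@H[:3,:3].T+H[:3,3])@pose[1].T+pose[0]
def ray(n,u,v,z,pose=None):
    c=ctrl.camera_params(n);K=c["intrinsics"]
    r=np.array([(u-K[0,2])/K[0,0],(v-K[1,2])/K[1,1],1])
    if pose is None: o=-c["R"].T@c["t"];r=c["R"].T@r
    else: H=c["hand_eye"];o=pose[1]@H[:3,3]+pose[0];r=pose[1]@H[:3,:3]@r
    return (o+r*(z-o[2])/r[2]).round(1)
E
python3 - <<'E'
from h import *
S=.64
px={"scene":{"block":([(340,300),(412,353),(355,405),(281,350)],22),"tray":([(216,397),(361,495),(289,590),(140,466)],28)},
"side":{"block":([(340,313),(440,314),(441,382),(334,380)],22),"tray":([(330,446),(522,432),(542,530),(331,546)],28)}}
for n in px:
    f=np.load(n+"0.npz");p=f["p"].astype(int);C=cloud(n,f["d"])
    for k,(c,z) in px[n].items():
        q=np.array([ray(n,u*S,v*S,z) for u,v in c]);print(n,k,q[:,:2].tolist(),q.mean(0))
    r,g,b=p[...,0],p[...,1],p[...,2]
    m=(r>150)&(g<70)&(b<70)&(C[...,2]>18)&(C[...,2]<60)&(C[...,0]>200)&(C[...,1]<0+300)
    q=C[m];print("red",m.sum(),cv2.minAreaRect(q[:,:2].astype(np.float32)),np.percentile(q[:,2],[5,50,95]))
    m=(abs(r-g)<25)&(abs(g-b)<25)&(r>90)&(C[...,2]>35)&(C[...,2]<95)&(C[...,0]>200)
    m=cv2.erode(m.astype(np.uint8),np.ones((2,2)))
    k,l,st,ce=cv2.connectedComponentsWithStats(m)
    for i in range(1,k):
        if st[i,4]>60:
            q=C[l==i];print(n,"white",st[i],np.percentile(q,[2,50,98],0).round(0).tolist())
E
```

```text
scene block [[449.0, 62.6], [614.9, 43.7], [603.4, -87.6], [443.2, -78.2]] [527.625 -14.875  22.   ]
scene tray [[431.0, -204.6], [701.1, -195.7], [706.9, -342.1], [431.9, -344.7]] [ 567.725 -271.775   28.   ]
red 866 ((531.5064697265625, -17.549880981445312), (69.923583984375, 199.85284423828125), 68.48819732666016) [25.00987457 28.93427637 42.17739937]
scene white [271 140  25  24 306] [[493.0, 235.0, 39.0], [521.0, 258.0, 75.0], [547.0, 293.0, 85.0]]
side block [[445.6, 63.3], [612.6, 46.2], [597.5, -96.3], [433.2, -77.9]] [522.225 -16.175  22.   ]
side tray [[426.0, -200.7], [702.7, -201.5], [699.4, -353.1], [425.4, -350.9]] [ 563.375 -276.55    28.   ]
red 808 ((540.53125, -14.423370361328125), (69.11759948730469, 190.79010009765625), 60.014713287353516) [26.77503805 32.3589458  44.77310699]
side white [167 130  29  22 364] [[312.0, 230.0, 57.0], [346.0, 261.0, 77.0], [383.0, 292.0, 84.0]]
side white [230 132  22  18 271] [[490.0, 237.0, 37.0], [518.0, 252.0, 66.0], [550.0, 290.0, 85.0]]
```

Run:
```python
from h import *
s=ctrl.observe();pose=(s["tcp_pos"],s["eef_rot"])
p,d=ctrl.capture("wrist");np.savez("w0.npz",p=p,d=d,t=pose[0],R=pose[1])
cv2.imwrite("pics/w0.png",cv2.resize(p[:,:,::-1],(800,600),interpolation=cv2.INTER_CUBIC))
print(ctrl.camera_params("wrist")["hand_eye"].round(2))
```

```text
[[   0.     -0.96   -0.28   71.63]
 [   1.     -0.      0.      0.17]
 [  -0.     -0.28    0.96 -126.1 ]
 [   0.      0.      0.      1.  ]]
```

View pics/w0.png

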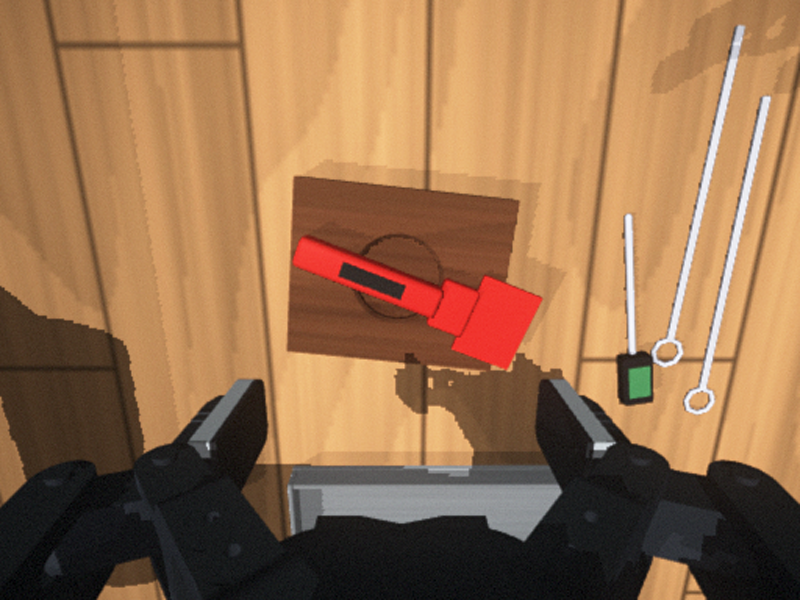

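The wrist picture shows the pocket's ring centred at about (399.5,277) and the block's corners at (294,177), (518,200) and (288,351). The scraper's butt is near (302,252) and the blade's front corners are (542,297) and (505,370).

Run:
```python
from h import *
f=np.load("w0.npz");po=(f["t"],f["R"]);S=.64
R=lambda u,v,z:ray("wrist",u*S,v*S,z,po)
print("pocket",R(399.5,277,22))
for q in [(294,177),(518,200),(288,351)]:print("blk",R(*q,22))
for q in [(542,297),(505,370),(485,277),(451,350)]:print("blade",R(*q,28))
for q in [(304,237),(296,266),(442,291),(430,317)]:print("handle",R(*q,42))
for q in [(345,262),(338,276),(405,281),(400,299)]:print("strip",R(*q,42))
C=cloud("wrist",f["d"],po);p=f["p"].astype(int)
m=(p[...,0]>150)&(p[...,1]<80)&(p[...,2]<80)
q=C[m];print(m.sum(),cv2.minAreaRect(q[:,:2].astype(np.float32)),np.percentile(q[:,2],[3,25,50,97]))
h=q[q[:,2]>36];print("handle top",cv2.minAreaRect(h[:,:2].astype(np.float32)),np.median(h[:,2]))
m=(C[...,2]<24)&(C[...,2]>17)&(C[...,1]>-120)&(C[...,1]<90)&(C[...,0]>400)&(C[...,0]<640)
q=C[m];print("block",cv2.minAreaRect(q[:,:2].astype(np.float32)),np.median(q[:,2]))
```

```text
pocket [523.8  -8.4  22. ]
blk [445.6  67.5  22. ]
blk [613.   50.9  22. ]
blk [431.7 -71.1  22. ]
blade [635.7 -23.1  28. ]
blade [610.6 -85.3  28. ]
blade [590.1  -7.   28. ]
blade [565.6 -67.7  28. ]
handle [454.7  25.8  42. ]
handle [447.5   4.4  42. ]
handle [555.8 -14.6  42. ]
handle [547.1 -35.1  42. ]
strip [483.8   7.4  42. ]
strip [478.2  -3.1  42. ]
strip [528.   -6.9  42. ]
strip [524.3 -20.8  42. ]
4136 ((547.7288818359375, 0.557647705078125), (102.54817199707031, 196.92620849609375), 61.134620666503906) [27.34631142 28.66949597 33.69598513 43.3221438 ]
handle top ((514.8447875976562, -7.64483642578125), (102.5977783203125, 122.58001708984375), 32.624996185302734) 42.18976350349695
block ((525.5082397460938, -10.752906799316406), (140.80062866210938, 177.72113037109375), 83.96759796142578) 22.46134783009353
```

Request:
drive_tool --commands '[{"linear": [0, 0, 0.1], "dr": [0, 0, -1], "gripper": 0.2}, {"linear": [0, 0, 0.1], "dr": [0, 0, -1], "gripper": 0.2}, {"linear": [0, 0, 0.1], "dr": [0, 0, -1], "gripper": 0.2}, {"linear": [0, 0, 0.1], "dr": [0, 0, -1], "gripper": 0.2}, {"linear": [0, 0, 0.1], "dr": [0, 0, -1], "gripper": 0.2}]'

```text
time_s: 0.57
tcp_pos: [524.7, -0.0, 172.3]
eef_rot: [[-0.427, 0.904, -0.001], [0.904, 0.427, -0.0], [0.0, -0.001, -1.0]]
wrist_force: [0.7, 0.7, 0.0]
finger_gap: 51.1
gripper_force: 0.0
```

Request:
drive_tool --commands '[{"linear": [0, 0, 0.1], "dr": [0, 0, -1], "gripper": 0.2}, {"linear": [0, 0, 0.1], "dr": [0, 0, -1], "gripper": 0.2}, {"linear": [0, 0, 0.1], "dr": [0, 0, -1], "gripper": 0.2}, {"linear": [0, 0, 0], "dr": [0, 0, -1], "gripper": 0.2}, {"linear": [0, 0, 0], "dr": [0, 0, -1], "gripper": 0.2}]'

```text
time_s: 0.98
tcp_pos: [524.0, 0.0, 126.7]
eef_rot: [[-0.769, 0.639, -0.003], [0.639, 0.769, -0.0], [0.002, -0.002, -1.0]]
wrist_force: [0.5, 0.2, 0.5]
finger_gap: 51.2
gripper_force: 0.0
```

Request:
drive_tool --commands '[{"linear": [0, 0, 0], "dr": [0, 0, -0.9], "gripper": 0.2}, {"linear": [0, 0, 0], "dr": [0, 0, -0.9], "gripper": 0.2}, {"linear": [0, 0, 0], "dr": [0, 0, -0.9], "gripper": 0.2}, {"linear": [0, 0, 0], "dr": [0, 0, -0.9], "gripper": 0.2}, {"linear": [0, 0, 0], "dr": [0, 0, 0], "gripper": 0.2}]'

```text
time_s: 1.4
tcp_pos: [524.8, -0.0, 128.0]
eef_rot: [[-0.928, 0.373, -0.001], [0.373, 0.928, 0.0], [0.001, -0.0, -1.0]]
wrist_force: [-0.5, -0.3, -1.1]
finger_gap: 51.3
gripper_force: 0.0
```

```bash
cat >> h.py <<'E'
def snap(name,view=True):
    s=ctrl.observe();p,d=ctrl.capture("wrist");np.savez(name+".npz",p=p,d=d,t=s["tcp_pos"],R=s["eef_rot"])
    if view: cv2.imwrite(f"pics/{name}.png",cv2.resize(p[:,:,::-1],(800,600),interpolation=cv2.INTER_CUBIC))
    return p,d,(s["tcp_pos"],s["eef_rot"])
def go(P):
    s=ctrl.observe();print("tcp",s["tcp_pos"].round(1),"t",s["time_s"],"units",(s["eef_rot"].T@(np.array(P)-s["tcp_pos"])/150).round(3),"J",s["joints"].round(1));print(s["eef_rot"].round(3))
E
python3 - <<'E'
from h import *
go([531,-17.5,43])
p,d,po=snap("w1")
C=cloud("wrist",d,po);p=p.astype(int)
m=(p[...,0]>130)&(p[...,1]<80)&(p[...,2]<80)&(C[...,2]>38)&(C[...,2]<46)
v,u=np.nonzero(m);m2=(C[...,2]>38)&(C[...,2]<46);print(m.sum(),C[m].mean(0))
q=C[m][:,:2].astype(np.float32);print(cv2.minAreaRect(q),cv2.fitLine(q,cv2.DIST_HUBER,0,.01,.01).ravel())
E
```

```text
tcp [524.8  -0.  128. ] t 1.4 units [-0.082 -0.093  0.567] J [ -0.    8.8 -15.6  65.6   0.   21.9]
[[-0.928  0.373 -0.001]
 [ 0.373  0.928  0.   ]
 [ 0.001 -0.    -1.   ]]
3556 [494.01382773  -2.50921104  42.15298383]
((499.6175842285156, -5.178821563720703), (23.590232849121094, 112.923828125), 67.92520141601562) [ 9.3111622e-01 -3.6472255e-01  4.9233127e+02 -1.9268694e+00]
```

View pics/w1.png

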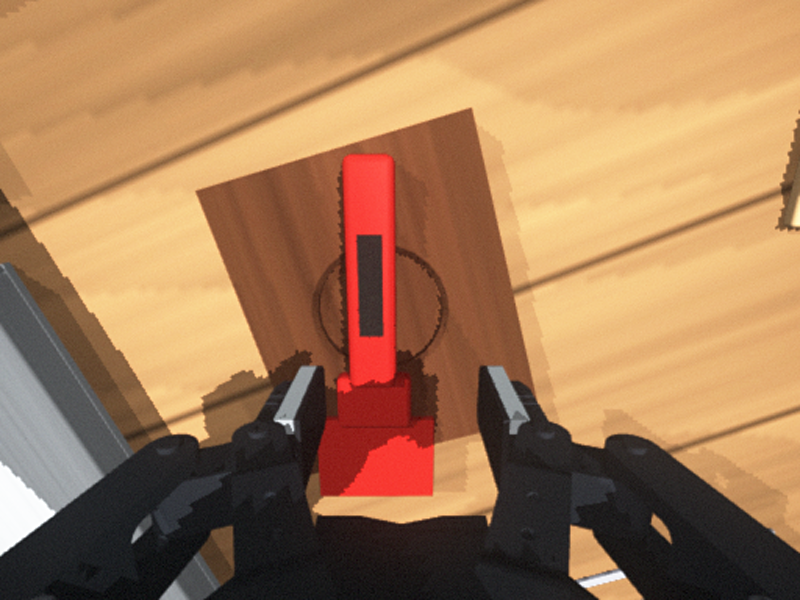

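The scraper is aligned between the fingers, with its handle at column 369 and rows 155 to 385. The block is clear around it, so I'm going down to grasp.

Request:
drive_tool --commands '[{"linear": [-0.03, -0.04, 0.05], "dr": [0, 0, 0], "gripper": 0.2}, {"linear": [-0.03, -0.04, 0.1], "dr": [0, 0, 0], "gripper": 0.2}, {"linear": [-0.017, -0.013, 0.1], "dr": [0, 0, 0], "gripper": 0.2}, {"linear": [0, 0, 0.1], "dr": [0, 0, 0], "gripper": 0.2}, {"linear": [0, 0, 0.1], "dr": [0, 0, 0], "gripper": 0.2}]'

```text
time_s: 1.87
tcp_pos: [530.4, -18.0, 59.5]
eef_rot: [[-0.926, 0.377, -0.0], [0.377, 0.926, -0.0], [0.0, -0.0, -1.0]]
wrist_force: [-0.5, 0.0, -0.2]
finger_gap: 51.2
gripper_force: 0.0
```

Request:
drive_tool --commands '[{"linear": [0, 0, 0.08], "dr": [0, 0, 0], "gripper": 0.2}, {"linear": [0, 0, 0.037], "dr": [0, 0, 0], "gripper": 0.2}, {"linear": [0, 0, 0], "dr": [0, 0, 0], "gripper": 0.2}, {"linear": [0, 0, 0], "dr": [0, 0, 0], "gripper": 0.2}]'

```text
time_s: 2.2
tcp_pos: [530.4, -17.5, 43.1]
eef_rot: [[-0.927, 0.375, -0.001], [0.375, 0.927, -0.0], [0.0, -0.0, -1.0]]
wrist_force: [-0.1, -0.3, -0.9]
finger_gap: 51.7
gripper_force: 0.0
```

Request:
drive_tool --commands '[{"linear": [0, 0, 0], "dr": [0, 0, 0], "gripper": -1}, {"linear": [0, 0, 0], "dr": [0, 0, 0], "gripper": -1}, {"linear": [0, 0, 0], "dr": [0, 0, 0], "gripper": -1}, {"linear": [0, 0, 0], "dr": [0, 0, 0], "gripper": -1}, {"linear": [0, 0, 0], "dr": [0, 0, 0], "gripper": -1}]' --squeeze 50

```text
time_s: 2.62
tcp_pos: [531.3, -17.3, 44.3]
eef_rot: [[-0.927, 0.375, 0.002], [0.375, 0.927, -0.0], [-0.002, 0.001, -1.0]]
wrist_force: [-0.6, -0.8, 5.4]
finger_gap: 22.8
gripper_force: 50.0
```

Request:
drive_tool --commands '[{"linear": [0, 0, -0.05], "dr": [0, 0, 0], "gripper": -1}, {"linear": [0, 0, -0.1], "dr": [0, 0, 0], "gripper": -1}, {"linear": [0, 0, -0.15], "dr": [0, 0, 0], "gripper": -1}, {"linear": [0, 0, -0.15], "dr": [0, 0, 0], "gripper": -1}, {"linear": [0, 0, -0.05], "dr": [0, 0, 0], "gripper": -1}]'

```text
time_s: 3.03
tcp_pos: [531.7, -17.3, 121.5]
eef_rot: [[-0.927, 0.375, 0.004], [0.375, 0.927, -0.0], [-0.004, 0.001, -1.0]]
wrist_force: [-0.1, -0.0, -0.0]
finger_gap: 23.1
gripper_force: 49.2
```

Request:
drive_tool --commands '[{"linear": [0, 0, 0], "dr": [0, 0, -0.9], "gripper": -1}, {"linear": [0, 0, 0], "dr": [0, 0, -0.9], "gripper": -1}, {"linear": [0, 0, 0], "dr": [0, 0, -0.9], "gripper": -1}, {"linear": [0, 0, 0], "dr": [0, 0, -0.9], "gripper": -1}, {"linear": [0, 0, 0], "dr": [0, 0, -0.8], "gripper": -1}]'

```text
time_s: 3.45
tcp_pos: [530.1, -17.2, 117.6]
eef_rot: [[-1.0, -0.004, -0.001], [-0.004, 1.0, 0.0], [0.001, 0.0, -1.0]]
wrist_force: [-0.1, 0.1, -1.8]
finger_gap: 22.6
gripper_force: 49.2
```

Request:
drive_tool --commands '[{"linear": [-0.04, -0.1, 0], "dr": [0, 0, 0], "gripper": -1}, {"linear": [-0.04, -0.2, 0], "dr": [0, 0, 0], "gripper": -1}, {"linear": [-0.04, -0.2, 0], "dr": [0, 0, 0], "gripper": -1}, {"linear": [-0.04, -0.2, 0], "dr": [0, 0, 0], "gripper": -1}, {"linear": [-0.03, -0.2, 0], "dr": [0, 0, 0], "gripper": -1}]'

```text
time_s: 3.87
tcp_pos: [559.0, -153.4, 117.6]
eef_rot: [[-1.0, -0.001, -0.001], [-0.001, 1.0, 0.0], [0.001, 0.0, -1.0]]
wrist_force: [0.6, 0.3, -0.9]
finger_gap: 22.5
gripper_force: 49.2
```

Request:
drive_tool --commands '[{"linear": [0, -0.2, 0], "dr": [0, 0, 0], "gripper": -1}, {"linear": [0, -0.2, 0], "dr": [0, 0, 0], "gripper": -1}, {"linear": [0, -0.2, 0], "dr": [0, 0, 0], "gripper": -1}, {"linear": [0, -0.2, 0], "dr": [0, 0, 0], "gripper": -1}, {"linear": [0, 0, 0], "dr": [0, 0, 0], "gripper": -1}]'

```text
time_s: 4.28
tcp_pos: [558.5, -276.9, 117.2]
eef_rot: [[-1.0, 0.005, -0.001], [0.005, 1.0, -0.002], [0.001, -0.002, -1.0]]
wrist_force: [-0.1, -0.3, -0.8]
finger_gap: 22.6
gripper_force: 49.4
```

Run:
```python
from h import *
go([560,-273,27])
p,d=ctrl.capture("side");cv2.imwrite("pics/s1.png",cv2.resize(p[120:,150:450,::-1],None,fx=2.2,fy=2.2,interpolation=cv2.INTER_CUBIC))
```

```text
tcp [ 558.5 -276.9  117.2] t 4.2833 units [-0.01   0.027  0.601] J [-26.3  19.4  -3.4  67.3  -0.1 -26.1]
[[-1.     0.005 -0.001]
 [ 0.005  1.    -0.002]
 [ 0.001 -0.002 -1.   ]]
```

View pics/s1.png

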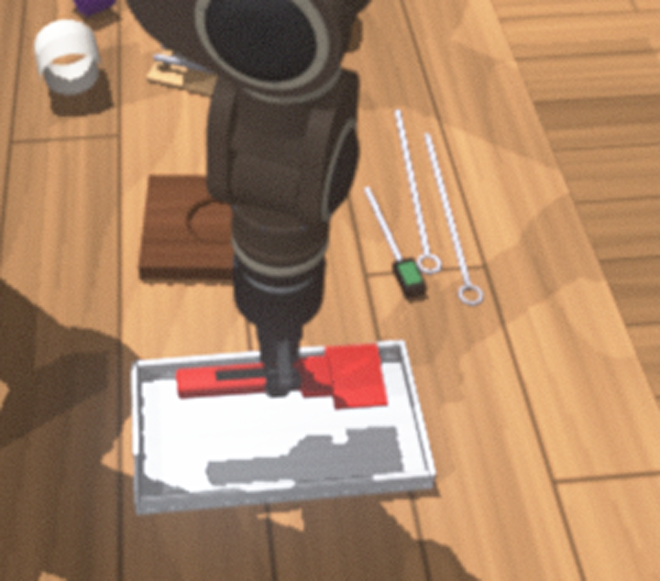

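The scraper is level in the grip above the tray and aligned with its length. I'm lowering it.

Request:
drive_tool --commands '[{"linear": [0, 0.02, 0.1], "dr": [0, 0, 0], "gripper": -1}, {"linear": [0, 0, 0.15], "dr": [0, 0, 0], "gripper": -1}, {"linear": [0, 0, 0.15], "dr": [0, 0, 0], "gripper": -1}, {"linear": [0, 0, 0.1], "dr": [0, 0, 0], "gripper": -1}, {"linear": [0, 0, 0.04], "dr": [0, 0, 0], "gripper": -1}]'

```text
time_s: 4.75
tcp_pos: [557.2, -267.4, 34.1]
eef_rot: [[-1.0, -0.001, -0.004], [-0.001, 1.0, 0.002], [0.004, 0.002, -1.0]]
wrist_force: [-0.4, 1.0, -1.4]
finger_gap: 22.6
gripper_force: 49.3
```

Request:
drive_tool --commands '[{"linear": [0, 0, 0.03], "dr": [0, 0, 0], "gripper": -1}, {"linear": [0, 0, 0.02], "dr": [0, 0, 0], "gripper": -1}, {"linear": [0, 0, 0.01], "dr": [0, 0, 0], "gripper": -1}, {"linear": [0, 0, 0], "dr": [0, 0, 0], "gripper": -1}, {"linear": [0, 0, 0], "dr": [0, 0, 0], "gripper": -1}]'

```text
time_s: 5.17
tcp_pos: [559.5, -269.4, 29.1]
eef_rot: [[-1.0, -0.0, 0.001], [-0.0, 1.0, -0.001], [-0.001, -0.001, -1.0]]
wrist_force: [0.2, 0.2, -1.0]
finger_gap: 23.2
gripper_force: 49.3
```

Request:
drive_tool --commands '[{"linear": [0, 0, 0.008], "dr": [0, 0, 0], "gripper": -1}, {"linear": [0, 0, 0.007], "dr": [0, 0, 0], "gripper": -1}, {"linear": [0, 0, 0], "dr": [0, 0, 0], "gripper": -1}, {"linear": [0, 0, 0], "dr": [0, 0, 0], "gripper": -1}]'

```text
time_s: 5.5
tcp_pos: [559.5, -269.5, 27.4]
eef_rot: [[-1.0, 0.0, 0.002], [0.0, 1.0, -0.001], [-0.002, -0.001, -1.0]]
wrist_force: [-1.3, 1.5, 5.1]
finger_gap: 22.6
gripper_force: 50.0
```

Request:
drive_tool --commands '[{"linear": [0, 0, 0.006], "dr": [0, 0, 0], "gripper": -1}, {"linear": [0, 0, 0], "dr": [0, 0, 0], "gripper": -1}, {"linear": [0, 0, 0], "dr": [0, 0, 0], "gripper": -1}]'

```text
time_s: 5.75
tcp_pos: [559.5, -269.5, 27.4]
eef_rot: [[-1.0, 0.0, 0.002], [0.0, 1.0, -0.001], [-0.002, -0.001, -1.0]]
wrist_force: [-3.5, 1.8, 9.7]
finger_gap: 22.6
gripper_force: 50.8
```

Request:
drive_tool --commands '[{"linear": [0, 0, 0], "dr": [0, 0, 0], "gripper": 0.1}, {"linear": [0, 0, 0], "dr": [0, 0, 0], "gripper": 0.1}, {"linear": [0, 0, 0], "dr": [0, 0, 0], "gripper": 0.1}, {"linear": [0, 0, 0], "dr": [0, 0, 0], "gripper": 0.1}]'

```text
time_s: 6.08
tcp_pos: [558.9, -269.3, 25.0]
eef_rot: [[-1.0, 0.0, -0.0], [0.0, 1.0, 0.0], [0.0, 0.0, -1.0]]
wrist_force: [-0.4, -0.5, -0.4]
finger_gap: 47.1
gripper_force: 0.0
```

Request:
drive_tool --commands '[{"linear": [0, 0, -0.05], "dr": [0, 0, 0], "gripper": 0.1}, {"linear": [0, 0, -0.15], "dr": [0, 0, 0], "gripper": 0.1}, {"linear": [0, 0, -0.2], "dr": [0, 0, 0], "gripper": 0.1}, {"linear": [0, 0, -0.25], "dr": [0, 0, 0], "gripper": 0.1}, {"linear": [0, 0, -0.25], "dr": [0, 0, 0], "gripper": 0.1}]'

```text
time_s: 6.5
tcp_pos: [558.3, -268.9, 161.3]
eef_rot: [[-1.0, -0.0, -0.001], [-0.0, 1.0, 0.001], [0.001, 0.001, -1.0]]
wrist_force: [0.7, -0.6, -0.5]
finger_gap: 47.3
gripper_force: 0.0
```

Request:
drive_tool --commands '[{"linear": [0, 0.1, -0.25], "dr": [0, 0, 0], "gripper": 0.5}, {"linear": [0.02, 0.2, -0.2], "dr": [0, 0, 0], "gripper": 0.5}, {"linear": [0.02, 0.25, -0.1], "dr": [0, 0, 0], "gripper": 0.5}, {"linear": [0.02, 0.25, 0], "dr": [0, 0, 0], "gripper": 0.5}, {"linear": [0.02, 0.25, 0], "dr": [0, 0, 0], "gripper": 0.5}]'

```text
time_s: 6.92
tcp_pos: [547.3, -111.3, 244.2]
eef_rot: [[-1.0, 0.001, 0.004], [0.001, 1.0, -0.001], [-0.004, -0.001, -1.0]]
wrist_force: [1.3, 0.5, -0.6]
finger_gap: 64.1
gripper_force: 0.0
```

Request:
drive_tool --commands '[{"linear": [0.02, 0.25, 0], "dr": [0, 0, 0], "gripper": 0.5}, {"linear": [0.02, 0.25, 0], "dr": [0, 0, 0], "gripper": 0.5}, {"linear": [0.02, 0.25, 0], "dr": [0, 0, 0], "gripper": 0.5}, {"linear": [0.02, 0.25, 0], "dr": [0, 0, 0], "gripper": 0.5}, {"linear": [0.02, 0.25, 0], "dr": [0, 0, 0], "gripper": 0.5}]'

```text
time_s: 7.33
tcp_pos: [531.5, 76.8, 242.7]
eef_rot: [[-1.0, 0.0, 0.001], [0.0, 1.0, 0.0], [-0.001, 0.0, -1.0]]
wrist_force: [0.5, -0.9, 0.4]
finger_gap: 63.8
gripper_force: 0.0
```

Request:
drive_tool --commands '[{"linear": [0.02, 0.25, 0], "dr": [0, 0, 0], "gripper": 1}, {"linear": [0.02, 0.25, 0], "dr": [0, 0, 0], "gripper": 1}, {"linear": [0.02, 0.25, 0], "dr": [0, 0, 0], "gripper": 1}, {"linear": [0.02, 0.2, 0], "dr": [0, 0, 0], "gripper": 1}, {"linear": [0, 0, 0], "dr": [0, 0, 0], "gripper": 1}]'

```text
time_s: 7.75
tcp_pos: [519.2, 222.4, 242.0]
eef_rot: [[-1.0, -0.005, -0.0], [-0.005, 1.0, 0.002], [0.0, 0.002, -1.0]]
wrist_force: [-0.7, 0.5, -0.2]
finger_gap: 85.1
gripper_force: 0.0
```

Run:
```python
from h import *
go([521,262,250])
snap("w2")
p,d=ctrl.capture("side");np.savez("side2.npz",p=p,d=d)
C=cloud("side",d);p=p.astype(int);m=(p[...,0]>150)&(p[...,1]<70)&(p[...,2]<70)&(C[...,1]<-100);q=C[m]
print(cv2.minAreaRect(q[:,:2].astype(np.float32)),np.percentile(q[:,2],[3,50,97]))
for t in(-80,-20,30,80):print(t,np.percentile(q[abs(q[:,0]-560-t)<8,2],[20,80]))
```

```text
tcp [519.2 222.4 242. ] t 7.75 units [-0.013  0.264 -0.053] J [23.1 11.5  2.1 80.5  0.1 22.8]
[[-1.    -0.005 -0.   ]
 [-0.005  1.     0.002]
 [ 0.     0.002 -1.   ]]
((566.7623291015625, -289.7037048339844), (180.73068237304688, 61.24943161010742), 11.369216918945312) [10.87129834 16.48112793 26.51040619]
-80 [23.88136234 25.17805026]
-20 [26.46970217 26.67322227]
30 [14.5412821  20.90762286]
80 [11.21606829 12.59002995]
```

View pics/w2.png

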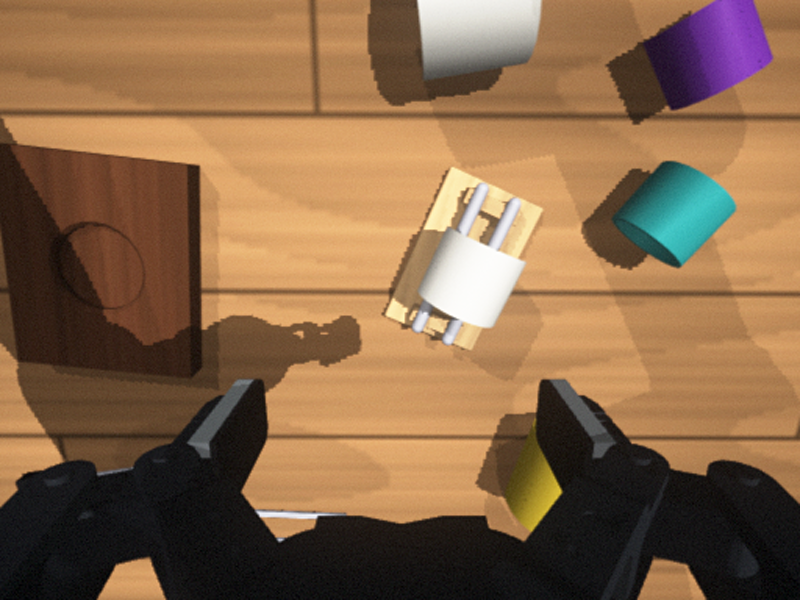

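The picture shows the ramekin on the cradle at about (473,277), its axis running from (485,245) to (458,309). The pocket is empty, centred near (102,265). I need to know which end is the mouth.

Run:
```python
from h import *
p=np.load("scene0.npz")["p"];a=cv2.resize(p[120:195,250:325,::-1],(400,400),interpolation=cv2.INTER_CUBIC)
p=np.load("w2.npz")["p"];b=cv2.resize(p[100:230,240:370,::-1],(400,400),interpolation=cv2.INTER_CUBIC)
cv2.imwrite("pics/c2.png",np.hstack([a,b]))
f=np.load("w2.npz");po=(f["t"],f["R"]);C=cloud("wrist",f["d"],po)
p=f["p"].astype(int)
m=(p.max(2)-p.min(2)<35)&(C[...,2]>40)&(C[...,2]<95)&(C[...,0]>440)&(C[...,0]<600)&(C[...,1]>200)&(C[...,1]<330)
k,l,st,ce=cv2.connectedComponentsWithStats(m.astype(np.uint8));i=1+st[1:,4].argmax();q=C[l==i];print(st[i],ce[i])
# cylinder fit: radius 30
from scipy.optimize import least_squares
def res(x):
    a=np.array([np.cos(x[2]),np.sin(x[2]),0]);n=np.array([-a[1],a[0],0]);r=q-[x[0],x[1],x[3]]
    return np.hypot(r@n,r[:,2])-30
s=least_squares(res,[521,262,np.radians(-65),54],loss="soft_l1",f_scale=1);x=s.x
print("axis pt",x[:2],"ang",np.degrees(x[2]),"z",x[3],"rms",np.abs(res(x)).mean())
a=np.array([np.cos(x[2]),np.sin(x[2]),0]);t=(q-[x[0],x[1],x[3]])@a
print(np.percentile(t,[0.5,2,50,98,99.5]))
for tt in np.percentile(t,[1,99]):print(tt,(x[:2]+tt*a[:2]))
R=lambda u,v,z:ray("wrist",u*.64,v*.64,z,po)
print("pocket",R(102,265,22))
for z,pts in((8,[(450,167),(542,207),(385,317),(470,349)]),):
    for c in pts:print("board",R(*c,z))
```

```text
[ 268  146   68   64 2631] [300.29646522 178.46294185]
axis pt [493.36651494 283.67657803] ang -23.19487829973192 z 54.413920103944065 rms 0.4685097570864662
[ 2.8723611   3.61260929 26.85130889 51.38859479 52.24799526]
3.128893210519693 [496.24250143 282.44423295]
52.044415837550105 [541.20420928 263.17837763]
pocket [519.6  -6.2  22. ]
board [445.8 260.4   8. ]
board [475.  332.7   8. ]
board [565.1 210.8   8. ]
board [593.2 282.6   8. ]
```

View pics/c2.png

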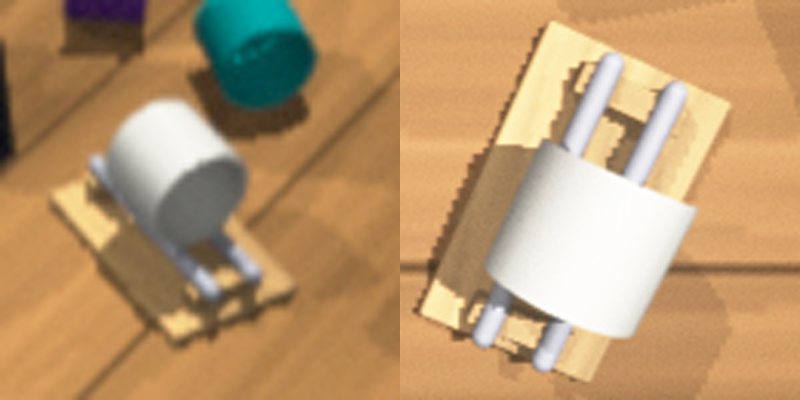

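Run:
```python
from h import *
a=np.array([np.cos(np.radians(-23.2)),np.sin(np.radians(-23.2)),0]);o=np.array([493.4,283.7,54.4]);n=np.array([-a[1],a[0],0])
for nm in("scene0","side2"):
    f=np.load(nm+".npz");d=f["d"];C=cloud(nm[:-1],d);r=C-o;t=r@a;s=r@n;h=r[...,2]
    m=(np.hypot(s,h)<22)&(t>-10)&(t<70);print(nm,m.sum(),np.histogram(t[m],np.arange(-10,75,5)))
    m=(np.hypot(s,h)<33)&(t>-10)&(t<70);print(np.percentile(t[m],[2,50,98]),np.percentile(s[m],[2,98]),np.percentile(h[m],[2,98]))
```

```text
scene0 4 (array([0, 0, 0, 0, 0, 0, 0, 0, 0, 4, 0, 0, 0, 0, 0, 0]), array([-10,  -5,   0,   5,  10,  15,  20,  25,  30,  35,  40,  45,  50,
        55,  60,  65,  70]))
[ 4.49697285 36.18027162 63.06706079] [-31.88256673  23.84279807] [-28.86480013  29.92453469]
side2 5 (array([0, 0, 0, 0, 0, 0, 0, 0, 0, 0, 1, 1, 3, 0, 0, 0]), array([-10,  -5,   0,   5,  10,  15,  20,  25,  30,  35,  40,  45,  50,
        55,  60,  65,  70]))
[ 3.03738569 35.9951513  63.56642039] [-31.62520543  26.05942268] [-28.70289273  31.90681234]
```

Run:
```python
from h import *
a=np.array([np.cos(np.radians(-23.2)),np.sin(np.radians(-23.2)),0]);o=np.array([493.4,283.7,54.4]);n=np.array([-a[1],a[0],0])
f=np.load("scene0.npz");C=cloud("scene",f["d"]);r=C-o
for v in range(150,170,2):
    print(v,[f"{(r[v,u]@a):.0f}/{(r[v,u]@n):.0f}/{r[v,u,2]:.0f}/{f['p'][v,u,0]}" for u in range(276,300,2)])
```

```text
150 ['28/-25/19/204', '33/-22/22/224', '38/-19/24/237', '44/-16/27/241', '45/-10/25/243', '50/-7/28/229', '54/-3/29/160', '51/6/23/109', '52/12/21/98', '51/20/16/121', '-9/76/-55/172', '-6/81/-54/180']
152 ['30/-26/13/184', '38/-25/19/210', '41/-20/19/228', '47/-18/23/236', '51/-15/25/171', '18/18/-16/114', '22/22/-14/101', '29/24/-10/96', '40/23/-1/93', '50/21/8/87', '-3/72/-56/151', '-0/78/-56/205']
154 ['34/-29/10/159', '42/-28/16/188', '50/-27/22/214', '54/-23/23/164', '16/13/-23/108', '23/15/-18/106', '27/19/-17/107', '33/22/-14/101', '41/23/-8/97', '49/24/-2/90', '51/29/-2/157', '4/75/-60/201']
156 ['40/-33/9/140', '42/-27/7/164', '53/-28/18/168', '19/4/-25/106', '20/11/-27/106', '26/13/-23/108', '35/13/-15/107', '40/17/-14/105', '45/20/-11/102', '51/23/-7/97', '13/61/-55/184', '15/67/-56/201']
158 ['39/-31/-0/121', '48/-31/7/141', '51/-27/8/107', '24/1/-26/104', '26/6/-27/107', '33/8/-23/109', '36/14/-23/109', '44/14/-17/105', '47/19/-17/103', '55/20/-11/132', '22/54/-53/195', '25/60/-53/193']
160 ['40/-32/-6/107', '49/-31/0/120', '30/-10/-25/98', '32/-4/-26/103', '34/1/-27/10
[... 255 characters left out ...]
0/-24/99', '35/31/-48/187', '39/35/-47/217', '36/45/-53/140', '38/51/-55/156']
164 ['18/-15/-48/124', '37/-21/-30/104', '51/-24/-17/103', '47/-14/-25/96', '47/-7/-28/98', '48/-1/-30/103', '51/4/-30/100', '53/10/-32/84', '56/15/-31/115', '44/32/-49/212', '49/35/-46/208', '44/47/-56/169']
166 ['28/-21/-45/134', '29/-15/-48/126', '47/-21/-30/112', '52/-18/-27/110', '55/-12/-27/87', '41/5/-47/90', '45/10/-46/94', '56/8/-36/79', '65/9/-29/86', '67/14/-29/193', '56/31/-47/218', '59/35/-46/205']
168 ['34/-25/-47/132', '35/-18/-49/133', '38/-14/-48/128', '55/-19/-32/110', '62/-17/-27/103', '44/4/-52/97', '50/6/-48/93', '51/13/-50/95', '69/6/-32/80', '72/11/-32/150', '76/15/-31/200', '65/32/-48/221']
```

The left crop and the scene depth show the inside of the cup, so the mouth faces the camera side (world +x, axis at -23°). I'm turning and tilting the tool to 45° behind the closed end.

Request:
drive_tool --commands '[{"linear": [0.1, 0.11, 0], "dr": [0, 0, 0], "gripper": 1}, {"linear": [0.11, 0.11, 0], "dr": [0, 0, 0], "gripper": 1}, {"linear": [0.11, 0.11, 0], "dr": [0, 0, 0], "gripper": 1}, {"linear": [0.11, 0.11, 0], "dr": [0, 0, 0], "gripper": 1}, {"linear": [0.1, 0.11, 0], "dr": [0, 0, 0], "gripper": 1}]'

```text
time_s: 8.27
tcp_pos: [440.1, 299.3, 242.5]
eef_rot: [[-1.0, 0.002, 0.0], [0.002, 1.0, -0.0], [-0.0, -0.0, -1.0]]
wrist_force: [0.1, 0.3, 0.1]
finger_gap: 85.6
gripper_force: 0.0
```

Request:
drive_tool --commands '[{"linear": [0, 0, 0.03], "dr": [0, 0, 0.9], "gripper": 1}, {"linear": [0, 0, 0.03], "dr": [0, 0, 0.9], "gripper": 1}, {"linear": [0, 0, 0.03], "dr": [0, 0, 0.9], "gripper": 1}, {"linear": [0, 0, 0.03], "dr": [0, 0, 0.9], "gripper": 1}, {"linear": [0, 0, 0.03], "dr": [0, 0, 1], "gripper": 1}]'

```text
time_s: 8.68
tcp_pos: [441.0, 298.8, 219.7]
eef_rot: [[-0.918, 0.396, 0.0], [0.396, 0.918, -0.0], [-0.0, 0.0, -1.0]]
wrist_force: [0.2, 0.4, 0.1]
finger_gap: 85.3
gripper_force: 0.0
```

Request:
drive_tool --commands '[{"linear": [0, 0, 0], "dr": [0, -0.9, 0], "gripper": 1}, {"linear": [0, 0, 0], "dr": [0, -0.9, 0], "gripper": 1}, {"linear": [0, 0, 0], "dr": [0, -0.9, 0], "gripper": 1}, {"linear": [0, 0, 0], "dr": [0, -0.9, 0], "gripper": 1}, {"linear": [0, 0, 0], "dr": [0, -0.9, 0], "gripper": 1}]'

```text
time_s: 9.1
tcp_pos: [441.2, 298.7, 220.5]
eef_rot: [[-0.848, 0.393, 0.356], [0.363, 0.919, -0.151], [-0.387, 0.001, -0.922]]
wrist_force: [0.3, 0.8, -0.1]
finger_gap: 85.4
gripper_force: 0.0
```

Request:
drive_tool --commands '[{"linear": [0, 0, 0], "dr": [0, -0.9, 0], "gripper": 1}, {"linear": [0, 0, 0], "dr": [0, -0.9, 0], "gripper": 1}, {"linear": [0, 0, 0], "dr": [0, -0.9, 0], "gripper": 1}, {"linear": [0, 0, 0], "dr": [0, -0.9, 0], "gripper": 1}, {"linear": [0, 0, 0], "dr": [0, -0.9, 0], "gripper": 1}]'

```text
time_s: 9.52
tcp_pos: [441.0, 298.8, 220.5]
eef_rot: [[-0.647, 0.393, 0.653], [0.277, 0.92, -0.278], [-0.71, 0.001, -0.704]]
wrist_force: [-0.5, 0.4, -0.4]
finger_gap: 85.6
gripper_force: 0.0
```

Run:
```python
from h import *
go([440,306,180]);go([446,304,123.5]);go([510.8,276.2,52.8])
p,d,po=snap("w3");q=cloud("wrist",d,po);p=p.astype(int)
m=(p.max(2)-p.min(2)<40)&(q[...,2]>42)&(q[...,2]<95)&(q[...,0]>470)&(q[...,0]<600)&(q[...,1]>220)&(q[...,1]<330)
k,l,st,ce=cv2.connectedComponentsWithStats(m.astype(np.uint8));i=1+st[1:,4].argmax();q=q[l==i];print(st[i],ce[i])
from scipy.optimize import least_squares
A=lambda x:np.array([np.cos(x[2]),np.sin(x[2]),0])
def pr(x):
    a=A(x);r=q-[x[0],x[1],x[3]];return r@a,np.hypot(r@[-a[1],a[0],0],r[:,2])
def res(x):
    t,h=pr(x);return np.minimum(abs(h-30),abs(t-0)+np.maximum(h-30,0)) # side or end face
s=least_squares(res,[495.7,282.7,np.radians(-23),54],loss="soft_l1",f_scale=1);x=s.x
print("bottom",x[:2],"ang",np.degrees(x[2]),"z",x[3],"res",res(x).mean())
```

```text
tcp [441.  298.8 220.5] t 9.5167 units [0.209 0.041 0.172] J [ 55.5  -1.8 -26.1  54.4 -44.1  74. ]
[[-0.647  0.393  0.653]
 [ 0.277  0.92  -0.278]
 [-0.71   0.001 -0.704]]
tcp [441.  298.8 220.5] t 9.5167 units [0.447 0.044 0.467] J [ 55.5  -1.8 -26.1  54.4 -44.1  74. ]
[[-0.647  0.393  0.653]
 [ 0.277  0.92  -0.278]
 [-0.71   0.001 -0.704]]
tcp [441.  298.8 220.5] t 9.5167 units [0.451 0.043 1.133] J [ 55.5  -1.8 -26.1  54.4 -44.1  74. ]
[[-0.647  0.393  0.653]
 [ 0.277  0.92  -0.278]
 [-0.71   0.001 -0.704]]
[ 231   98   63   62 2025] [261.47506173 135.41876543]
bottom [-896.78331372  881.61247867] ang -23.27693074893594 z 54.68768564591791 res 0.6466751908978954
```

View pics/w3.png

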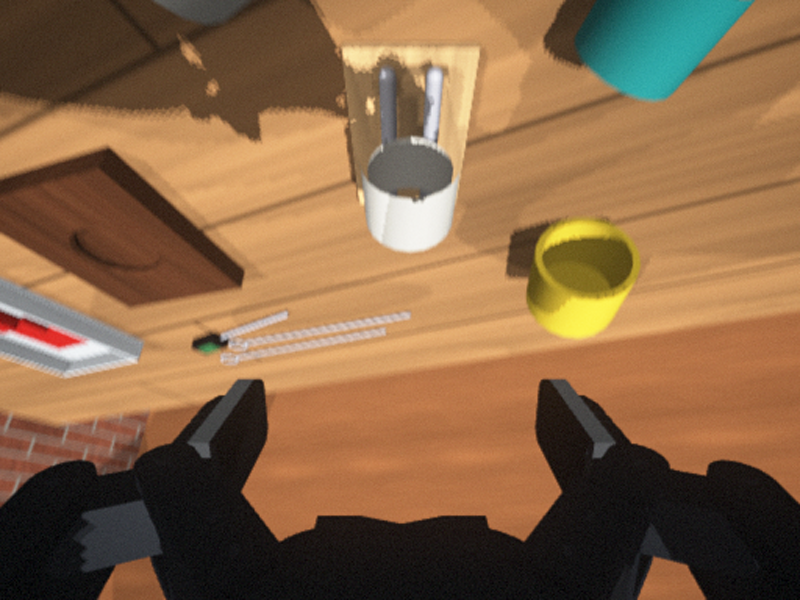

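The picture is upside down: fingers at the bottom, and the ramekin at (410,195) with its near end a grey ellipse at (410,170). I'll check by depth whether that end is flat.

Run:
```python
from h import *
a=np.array([np.cos(np.radians(-23.2)),np.sin(np.radians(-23.2)),0]);o=np.array([493.4,283.7,54.4]);n=np.array([-a[1],a[0],0])
f=np.load("w3.npz");C=cloud("wrist",f["d"],(f["t"],f["R"]));r=C-o
for v in range(90,160,6):
    print(v,[f"{(r[v,u]@a):.0f}/{(r[v,u]@n):.0f}/{r[v,u,2]:.0f}/{f['p'][v,u,0]}" for u in range(236,294,6)])
```

```text
90 ['31/-28/-45/131', '31/-21/-46/139', '9/-14/-21/112', '12/-8/-25/118', '13/-2/-26/118', '13/4/-25/224', '11/10/-23/210', '15/16/-27/118', '31/24/-45/227', '30/31/-44/227']
96 ['39/-28/-45/140', '12/-20/-16/158', '16/-14/-21/104', '19/-8/-24/110', '21/-2/-26/106', '20/4/-25/108', '18/10/-22/100', '15/16/-19/110', '10/21/-14/217', '41/32/-47/227']
102 ['10/-25/-6/146', '19/-20/-16/104', '24/-14/-21/103', '28/-8/-25/104', '28/-2/-24/108', '28/5/-25/110', '26/11/-23/103', '22/16/-18/103', '18/22/-14/99', '48/33/-46/229']
108 ['16/-25/-5/93', '27/-20/-15/100', '33/-14/-21/109', '36/-8/-24/106', '37/-2/-26/106', '36/5/-24/108', '35/11/-23/104', '30/17/-19/106', '24/22/-12/100', '58/34/-46/218']
114 ['22/-26/-3/93', '35/-21/-15/103', '41/-14/-21/107', '45/-8/-24/113', '46/-2/-25/111', '45/5/-24/112', '43/11/-22/110', '39/17/-19/103', '31/23/-11/100', '67/35/-46/226']
120 ['9/-24/17/201', '43/-21/-14/128', '50/-15/-21/106', '72/-8/-41/110', '73/-1/-42/113', '73/6/-42/113', '51/12/-21/105', '48/18/-18/102', '2/19/24/147', '11/25/16/215']
126 ['16/-25/18/201', '9/-19/24/236', '5/-13/28/239'
[... 256 characters left out ...]
 '34/28/10/187']
138 ['37/-26/16/188', '28/-19/23/236', '24/-13/27/225', '20/-8/29/236', '19/-2/30/241', '19/3/30/244', '20/9/29/244', '24/15/26/242', '30/21/21/232', '121/41/-54/198']
144 ['48/-27/14/188', '37/-20/23/235', '32/-14/27/226', '30/-8/29/237', '28/-2/30/241', '28/4/30/243', '29/9/29/245', '33/15/26/241', '41/22/20/230', '134/42/-54/199']
150 ['147/-35/-53/199', '49/-20/22/236', '41/-14/27/226', '38/-8/29/238', '38/-2/30/243', '37/4/30/244', '40/10/28/244', '43/16/25/239', '52/23/19/217', '149/44/-54/199']
156 ['161/-36/-52/205', '163/-27/-54/201', '52/-14/26/226', '48/-8/30/238', '48/-2/30/243', '48/4/30/244', '50/10/28/245', '162/27/-54/230', '161/36/-53/200', '161/45/-53/203']
```

Run:
```python
from h import *
g=lambda f,r,c,w=90:cv2.resize(np.load(f)["p"][r:r+w,c:c+w,::-1],(266,266),interpolation=cv2.INTER_CUBIC)
A=np.hstack([g("w3.npz",80,220,85),g("w3.npz",130,325),g("w2.npz",90,375)])
B=np.hstack([g("scene0.npz",132,258,50),g("scene0.npz",135,325,55),g("scene0.npz",105,260,50)])
cv2.imwrite("pics/c3.png",np.vstack([A,B]))
```

```text
(no output)
```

View pics/c3.png

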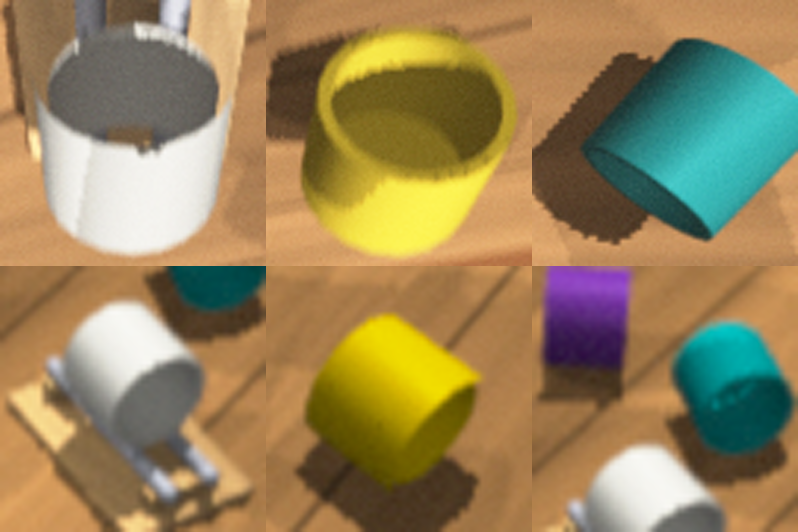

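The white cup's near end (top left crop) looks open, with a bit of board seen through at (130,135). The yellow one has a floor. I'll trace the rays through both end planes.

Run:
```python
from h import *
a=np.array([np.cos(np.radians(-23.2)),np.sin(np.radians(-23.2)),0]);o=np.array([493.4,283.7,54.4]);n=np.array([-a[1],a[0],0]);B=np.c_[a,n,[0,0,1]]
def run(nm,cam,pose,us,vs):
    f=np.load(nm);d=f["d"];C=cloud(cam,d,pose(f));c=ctrl.camera_params(cam)
    if pose(f) is None: e=-c["R"].T@c["t"]
    else: e=f["R"]@c["hand_eye"][:3,3]+f["t"]
    e=(e-o)@B;print("cam",e.round())
    for v in vs:
        L=[]
        for u in us:
            P=(C[v,u]-o)@B;w=P-e
            x=lambda t:(lambda q:f"({q[1]:.0f},{q[2]:.0f})")(e+w*(t-e[0])/w[0])
            L.append(f"{P.round()} @3{x(3)} @8{x(8)} @46{x(46)} @52{x(52)} {f['p'][v,u,0]}")
        print(v,*L,sep="\n  ")
run("w3.npz","wrist",lambda f:(f["t"],f["R"]),[256,262],range(116,127))
run("w3.npz","wrist",lambda f:(f["t"],f["R"]),[258],range(84,94))
run("scene0.npz","scene",lambda f:None,[284,288],range(148,156))
```

```text
cam [-193.   -6.  205.]
116
  [ 49.  -6. -25.] @3(-6,18) @8(-6,14) @46(-6,-22) @52(-6,-28) 106
  [ 48.   1. -25.] @3(-1,18) @8(-0,14) @46(1,-22) @52(1,-28) 105
117
  [ 50.  -6. -25.] @3(-6,20) @8(-6,15) @46(-6,-21) @52(-6,-27) 109
  [ 49.   1. -24.] @3(-1,20) @8(-0,15) @46(1,-21) @52(1,-27) 111
118
  [ 52.  -6. -25.] @3(-6,21) @8(-6,16) @46(-6,-20) @52(-6,-25) 110
  [ 52.   1. -25.] @3(-1,21) @8(-0,16) @46(1,-20) @52(1,-25) 112
119
  [ 72.  -6. -43.] @3(-6,22) @8(-6,17) @46(-6,-18) @52(-6,-24) 113
  [ 73.   1. -43.] @3(-1,22) @8(-0,17) @46(1,-18) @52(1,-24) 113
120
  [ 73.  -6. -41.] @3(-6,23) @8(-6,18) @46(-6,-17) @52(-6,-22) 110
  [ 73.   1. -41.] @3(-1,23) @8(-0,18) @46(1,-17) @52(1,-22) 109
121
  [ 71.  -6. -39.] @3(-6,24) @8(-6,20) @46(-6,-15) @52(-6,-21) 111
  [ 73.   1. -40.] @3(-1,24) @8(-0,20) @46(1,-15) @52(1,-21) 113
122
  [ 72.  -6. -38.] @3(-6,25) @8(-6,21) @46(-6,-14) @52(-6,-19) 113
  [ 73.   1. -38.] @3(-1,25) @8(-1,21) @46(1,-14) @52(1,-19) 111
123
  [ 73.  -6. -37.] @3(-6,27) @8(-6,22) @46(-6,-12) @52(-6,-18) 115
  [-193.   -6.  205.] @3(nan,nan) @8(nan,nan) @46(nan
[... 1644 characters left out ...]
,23) @52(-15,29) 229
  [ 22.  22. -11.] @3(36,-32) @8(32,-26) @46(3,16) @52(-2,23) 108
152
  [ 51. -15.  25.] @3(22,-29) @8(18,-24) @46(-11,19) @52(-15,25) 171
  [ 22.  22. -14.] @3(37,-36) @8(33,-30) @46(3,13) @52(-1,19) 101
153
  [ 52. -14.  21.] @3(22,-33) @8(18,-28) @46(-10,15) @52(-15,22) 121
  [ 25.  20. -15.] @3(37,-40) @8(33,-34) @46(4,9) @52(-1,15) 103
154
  [ 16.  13. -23.] @3(23,-38) @8(19,-32) @46(-10,11) @52(-14,18) 108
  [ 27.  19. -17.] @3(38,-44) @8(34,-39) @46(4,5) @52(-0,11) 107
155
  [ 18.  12. -25.] @3(23,-42) @8(19,-36) @46(-10,7) @52(-14,14) 106
  [ 28.  18. -20.] @3(38,-48) @8(34,-43) @46(5,1) @52(-0,8) 107<stdin>:12: RuntimeWarning: invalid value encountered in divide
```

Rays crossing the -a end hit the inner wall only from 6 mm in, while the +a end shows a true rim ring and is clear right through. So the bottom is at -a (its face just isn't drawn) and the mouth is at +a, as planned. I'm approaching.

Request:
drive_tool --commands '[{"linear": [0.09, 0.01, 0.09], "dr": [0, 0, 0], "gripper": 1}, {"linear": [0.09, 0.01, 0.09], "dr": [0, 0, 0], "gripper": 1}, {"linear": [0.09, 0.01, 0.09], "dr": [0, 0, 0], "gripper": 1}, {"linear": [0.09, 0.01, 0.09], "dr": [0, 0, 0], "gripper": 1}, {"linear": [0.09, 0, 0.09], "dr": [0, 0, 0], "gripper": 1}]'

```text
time_s: 9.98
tcp_pos: [443.6, 304.9, 123.7]
eef_rot: [[-0.651, 0.392, 0.65], [0.278, 0.92, -0.277], [-0.706, 0.0, -0.708]]
wrist_force: [-1.0, -0.5, -0.4]
finger_gap: 85.0
gripper_force: 0.0
```

Request:
drive_tool --commands '[{"linear": [0, 0, 0.08], "dr": [0, 0, 0], "gripper": 1}, {"linear": [0, 0, 0.08], "dr": [0, 0, 0], "gripper": 1}, {"linear": [0, 0, 0.04], "dr": [0, 0, 0], "gripper": 1}, {"linear": [0, 0, 0], "dr": [0, 0, 0], "gripper": 1}]'

```text
time_s: 10.32
tcp_pos: [463.0, 295.8, 102.2]
eef_rot: [[-0.651, 0.393, 0.649], [0.278, 0.92, -0.278], [-0.706, -0.001, -0.708]]
wrist_force: [-0.2, 0.4, -0.3]
finger_gap: 85.7
gripper_force: 0.0
```

Run:
```python
from h import *
go([510.8,276.2,52.8])
p,d,po=snap("w4",0);q=cloud("wrist",d,po)
a=np.array([np.cos(np.radians(-23.2)),np.sin(np.radians(-23.2)),0]);o=np.array([493.4,283.7,54.4]);n=np.array([-a[1],a[0],0])
r=q-o;t=r@a;s=r@n;h=r[...,2];m=(t>-5)&(t<60)&(abs(s)<36)&(h>5)&(h<36)&(p.min(2)>90)
c=np.c_[2*s[m],2*h[m],np.ones(m.sum())];
from scipy.optimize import least_squares
f=least_squares(lambda x:np.hypot(s[m]-x[0],h[m]-x[1])-30,[0,0],loss="soft_l1");print(m.sum(),"lateral offset s,h",f.x,"t",np.percentile(t[m],[.5,2,98,99.5]))
```

```text
tcp [463.  295.8 102.2] t 10.3167 units [-0.011  0.006  0.476] J [ 52.9   4.  -36.1  36.4 -43.3  70.7]
[[-0.651  0.393  0.649]
 [ 0.278  0.92  -0.278]
 [-0.706 -0.001 -0.708]]
1432 lateral offset s,h [-0.19307817  0.16979541] t [ 1.82925309  2.67183    50.68881349 51.90067469]
```

Request:
drive_tool --commands '[{"linear": [-0.01, 0.005, 0.06], "dr": [0, 0, 0], "gripper": 1}, {"linear": [0, 0, 0.1], "dr": [0, 0, 0], "gripper": 1}, {"linear": [0, 0, 0.1], "dr": [0, 0, 0], "gripper": 1}, {"linear": [0, 0, 0.1], "dr": [0, 0, 0], "gripper": 1}, {"linear": [0, 0, 0.07], "dr": [0, 0, 0], "gripper": 1}]'

```text
time_s: 10.78
tcp_pos: [506.3, 279.6, 58.5]
eef_rot: [[-0.651, 0.391, 0.651], [0.277, 0.92, -0.276], [-0.707, 0.001, -0.707]]
wrist_force: [0.0, -0.3, -0.5]
finger_gap: 85.3
gripper_force: 0.0
```

Request:
drive_tool --commands '[{"linear": [0, 0, 0.045], "dr": [0, 0, 0], "gripper": 1}, {"linear": [0, 0, 0], "dr": [0, 0, 0], "gripper": 1}, {"linear": [0, 0, 0], "dr": [0, 0, 0], "gripper": 1}]'

```text
time_s: 11.03
tcp_pos: [510.1, 277.9, 54.0]
eef_rot: [[-0.651, 0.391, 0.651], [0.277, 0.92, -0.276], [-0.707, 0.0, -0.707]]
wrist_force: [-0.3, 0.3, -0.2]
finger_gap: 85.5
gripper_force: 0.0
```

Request:
drive_tool --commands '[{"linear": [0, 0, 0], "dr": [0, 0, 0], "gripper": 0.5}, {"linear": [0, 0, 0], "dr": [0, 0, 0], "gripper": 0.3}, {"linear": [0, 0, 0], "dr": [0, 0, 0], "gripper": 0.2}, {"linear": [0, 0, 0], "dr": [0, 0, 0], "gripper": 0.2}, {"linear": [0, 0, 0], "dr": [0, 0, 0], "gripper": 0.2}]' --squeeze 45

```text
time_s: 11.45
tcp_pos: [510.0, 277.3, 54.6]
eef_rot: [[-0.65, 0.391, 0.652], [0.275, 0.92, -0.278], [-0.709, -0.001, -0.705]]
wrist_force: [-2.7, -5.4, 5.9]
finger_gap: 58.6
gripper_force: 47.8
```

Request:
drive_tool --commands '[{"linear": [-0.03, 0, -0.03], "dr": [0, 0, 0], "gripper": 0.2}, {"linear": [-0.1, 0, -0.1], "dr": [0, 0, 0], "gripper": 0.2}, {"linear": [-0.15, 0, -0.15], "dr": [0, 0, 0], "gripper": 0.2}, {"linear": [-0.15, 0, -0.15], "dr": [0, 0, 0], "gripper": 0.2}, {"linear": [-0.15, 0, -0.15], "dr": [0, 0, 0], "gripper": 0.2}]'

```text
time_s: 11.87
tcp_pos: [509.3, 278.0, 177.9]
eef_rot: [[-0.652, 0.39, 0.65], [0.276, 0.921, -0.276], [-0.706, -0.0, -0.708]]
wrist_force: [0.6, 0.4, -1.9]
finger_gap: 58.3
gripper_force: 48.6
```

Request:
drive_tool --commands '[{"linear": [-0.03, -0.09, 0.03], "dr": [0, 0, 0], "gripper": 0.2}, {"linear": [-0.06, -0.17, 0.06], "dr": [0, 0, 0], "gripper": 0.2}, {"linear": [-0.06, -0.17, 0.06], "dr": [0, 0, 0], "gripper": 0.2}, {"linear": [-0.06, -0.17, 0.06], "dr": [0, 0, 0], "gripper": 0.2}, {"linear": [-0.06, -0.17, 0.06], "dr": [0, 0, 0], "gripper": 0.2}]'

```text
time_s: 12.28
tcp_pos: [517.1, 148.7, 176.8]
eef_rot: [[-0.652, 0.389, 0.651], [0.276, 0.921, -0.275], [-0.707, 0.0, -0.707]]
wrist_force: [-0.2, -0.5, -1.9]
finger_gap: 58.4
gripper_force: 48.7
```

Request:
drive_tool --commands '[{"linear": [-0.06, -0.17, 0.06], "dr": [0, 0, 0], "gripper": 0.2}, {"linear": [-0.06, -0.17, 0.06], "dr": [0, 0, 0], "gripper": 0.2}, {"linear": [-0.06, -0.17, 0.06], "dr": [0, 0, 0], "gripper": 0.2}, {"linear": [-0.06, -0.17, 0.06], "dr": [0, 0, 0], "gripper": 0.2}, {"linear": [-0.06, -0.17, 0.06], "dr": [0, 0, 0], "gripper": 0.2}]'

```text
time_s: 12.7
tcp_pos: [525.8, 6.3, 176.9]
eef_rot: [[-0.651, 0.389, 0.652], [0.276, 0.921, -0.275], [-0.707, 0.001, -0.707]]
wrist_force: [-0.8, -0.8, -2.2]
finger_gap: 58.8
gripper_force: 48.7
```

Request:
drive_tool --commands '[{"linear": [0, 0, 0], "dr": [0.7, 0, 0.7], "gripper": 0.2}, {"linear": [0, 0, 0], "dr": [0.7, 0, 0.7], "gripper": 0.2}, {"linear": [0, 0, 0], "dr": [0.7, 0, 0.7], "gripper": 0.2}, {"linear": [0, 0, 0], "dr": [0.7, 0, 0.7], "gripper": 0.2}, {"linear": [0, 0, 0], "dr": [0.7, 0, 0.7], "gripper": 0.2}]'

```text
time_s: 13.12
tcp_pos: [526.0, 7.3, 177.2]
eef_rot: [[-0.473, 0.743, 0.474], [0.526, 0.67, -0.524], [-0.707, 0.001, -0.707]]
wrist_force: [0.3, 0.3, -2.2]
finger_gap: 58.2
gripper_force: 49.1
```

Run:
```python
from h import *
go([522,-8,190])
```

```text
tcp [526.    7.3 177.2] t 13.1167 units [-0.101 -0.088 -0.02 ] J [ 21.3  -6.2 -36.4  40.2 -41.4  61.8]
[[-0.473  0.743  0.474]
 [ 0.526  0.67  -0.524]
 [-0.707  0.001 -0.707]]
```

Request:
drive_tool --commands '[{"linear": [0, 0, 0], "dr": [0.7, 0, 0.7], "gripper": 0.2}, {"linear": [0, 0, 0], "dr": [0.7, 0, 0.7], "gripper": 0.2}, {"linear": [0, 0, 0], "dr": [0.7, 0, 0.7], "gripper": 0.2}, {"linear": [0, 0, 0], "dr": [0.7, 0, 0.7], "gripper": 0.2}, {"linear": [0, 0, 0], "dr": [0.7, 0, 0.7], "gripper": 0.2}]'

```text
time_s: 13.53
tcp_pos: [526.4, 7.9, 177.0]
eef_rot: [[-0.21, 0.955, 0.211], [0.676, 0.298, -0.674], [-0.707, 0.001, -0.708]]
wrist_force: [-0.6, 1.2, -2.2]
finger_gap: 58.5
gripper_force: 49.1
```

Request:
drive_tool --commands '[{"linear": [0, 0, 0], "dr": [0.7, 0, 0.7], "gripper": 0.2}, {"linear": [0, 0, 0], "dr": [0.7, 0, 0.7], "gripper": 0.2}, {"linear": [0, 0, 0], "dr": [0.7, 0, 0.7], "gripper": 0.2}, {"linear": [0, 0, 0], "dr": [0.36, 0, 0.36], "gripper": 0.2}, {"linear": [0, 0, 0], "dr": [0, 0, 0], "gripper": 0.2}]'

```text
time_s: 13.95
tcp_pos: [527.4, 7.7, 176.0]
eef_rot: [[-0.001, 1.0, -0.001], [0.707, 0.001, -0.707], [-0.707, -0.001, -0.707]]
wrist_force: [0.2, -0.1, -2.0]
finger_gap: 58.6
gripper_force: 49.1
```

Request:
drive_tool --commands '[{"linear": [0, 0, 0], "dr": [0, 0.9, 0], "gripper": 0.2}, {"linear": [0, 0, 0], "dr": [0, 0.9, 0], "gripper": 0.2}, {"linear": [0, 0, 0], "dr": [0, 0.9, 0], "gripper": 0.2}, {"linear": [0, 0, 0], "dr": [0, 0.9, 0], "gripper": 0.2}, {"linear": [0, 0, 0], "dr": [0, 0.9, 0], "gripper": 0.2}]'

```text
time_s: 14.37
tcp_pos: [526.4, 7.7, 177.5]
eef_rot: [[-0.004, 1.0, 0.004], [0.926, 0.005, -0.379], [-0.379, 0.003, -0.926]]
wrist_force: [0.1, -0.4, -2.8]
finger_gap: 58.1
gripper_force: 49.1
```

Request:
drive_tool --commands '[{"linear": [0, 0, 0], "dr": [0, 0.9, 0], "gripper": 0.2}, {"linear": [0, 0, 0], "dr": [0, 0.9, 0], "gripper": 0.2}, {"linear": [0, 0, 0], "dr": [0, 0.9, 0], "gripper": 0.2}, {"linear": [0, 0, 0], "dr": [0, 0.9, 0], "gripper": 0.2}, {"linear": [0, 0, 0], "dr": [0, 0.9, 0], "gripper": 0.2}]'

```text
time_s: 14.78
tcp_pos: [526.3, 7.4, 177.8]
eef_rot: [[-0.005, 1.0, 0.004], [1.0, 0.005, 0.003], [0.003, 0.004, -1.0]]
wrist_force: [0.2, 0.1, -2.1]
finger_gap: 58.5
gripper_force: 49.1
```

Request:
drive_tool --commands '[{"linear": [0, 0, 0], "dr": [0, 0.9, 0], "gripper": 0.2}, {"linear": [0, 0, 0], "dr": [0, 0.9, 0], "gripper": 0.2}, {"linear": [0, 0, 0], "dr": [0, 0.9, 0], "gripper": 0.2}, {"linear": [0, 0, 0], "dr": [0, 0.9, 0], "gripper": 0.2}, {"linear": [0, 0, 0], "dr": [0, 0.9, 0], "gripper": 0.2}]'

```text
time_s: 15.2
tcp_pos: [526.3, 7.1, 177.6]
eef_rot: [[-0.005, 1.0, 0.002], [0.923, 0.004, 0.385], [0.385, 0.004, -0.923]]
wrist_force: [-0.3, 0.7, -2.4]
finger_gap: 58.6
gripper_force: 49.1
```

Request:
drive_tool --commands '[{"linear": [0, 0, 0], "dr": [0, 0.9, 0], "gripper": 0.2}, {"linear": [0, 0, 0], "dr": [0, 0.9, 0], "gripper": 0.2}, {"linear": [0, 0, 0], "dr": [0, 0.9, 0], "gripper": 0.2}, {"linear": [0, 0, 0], "dr": [0, 0.9, 0], "gripper": 0.2}, {"linear": [0, 0, 0], "dr": [0, 0.9, 0], "gripper": 0.2}]'

```text
time_s: 15.62
tcp_pos: [526.3, 6.9, 177.4]
eef_rot: [[-0.006, 1.0, 0.001], [0.706, 0.003, 0.708], [0.708, 0.005, -0.706]]
wrist_force: [0.4, 0.5, -1.7]
finger_gap: 58.4
gripper_force: 49.1
```

Run:
```python
from h import *
go([522,-8,100])
p,d,po=snap("w5",0)
p1,d1=ctrl.capture("scene");p2,d2=ctrl.capture("side");np.savez("s5.npz",p1=p1,d1=d1,p2=p2,d2=d2)
q=cloud("wrist",d,po);t,R=po
# block surface points & pocket
m=(q[...,2]<40)&(q[...,2]>8)&(abs(q[...,0]-523)<120)&(abs(q[...,1]+9)<100)
print(m.sum(),np.percentile(q[m][:,2],[5,50,95]))
for n,dd in(("scene",d1),("side",d2)):
    C=cloud(n,dd);z=C[...,2];w=(np.hypot(C[...,0]-t[0],C[...,1]-t[1])<45)&(z>120)&(z<215)
    print(n,w.sum())
    pp=(p1 if n=="scene" else p2);wh=w&(pp.min(2)>75);k=C[wh];print(wh.sum(),np.percentile(k,[2,50,98],0).round(1).tolist())
vis=np.hstack([p[:,:,::-1],p2[60:,130:430,::-1][:324].repeat(1,0) if 0 else cv2.resize(p2[20:276,130:386,::-1],(384,384))])
cv2.imwrite("pics/c5.png",cv2.resize(vis,(800,343)))
```

```text
tcp [526.3   6.9 177.4] t 15.6167 units [-0.435 -0.031  0.294] J [-19.9  18.5  -8.4  81.9  41.8  62.6]
[[-0.006  1.     0.001]
 [ 0.706  0.003  0.708]
 [ 0.708  0.005 -0.706]]
8046 [13.87790893 22.09085991 23.49288659]
scene 282
240 [[502.8, -25.4, 139.8], [529.0, 2.1, 161.4], [556.0, 31.1, 185.7]]
side 42
41 [[497.8, -24.4, 140.6], [511.0, -19.9, 145.0], [527.5, -5.7, 151.4]]
```

View pics/c5.png

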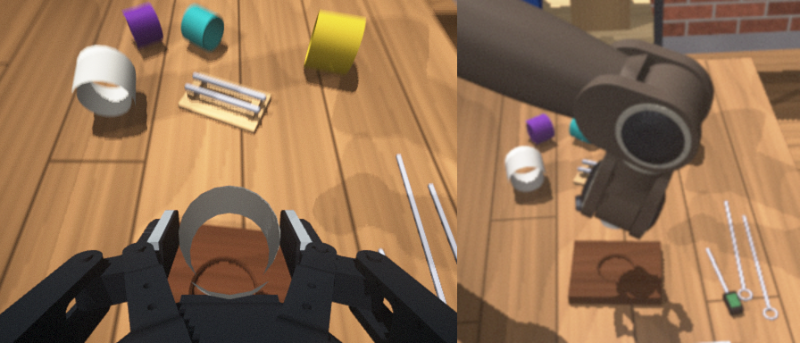

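The ramekin is held upright, bottom up, and the empty pocket shows beneath it at about (225,280) in the left picture. Next I'm fitting the pocket and the held axis.

Run:
```python
from h import *
from scipy.optimize import least_squares
f=np.load("w1.npz");print("w1 pocket",ray("wrist",381*.64,305*.64,22,(f["t"],f["R"])))
for nm in("w0","w2","w5"):
    f=np.load(nm+".npz");C=cloud("wrist",f["d"],(f["t"],f["R"]))
    B=(abs(C[...,0]-522)<60)&(abs(C[...,1]+9)<50)
    top=B&(C[...,2]>20.5)&(C[...,2]<24.5);fl=B&(C[...,2]>9)&(C[...,2]<17.5)
    P=C[top][:,:2];F=C[fl][:,:2]
    # circle r~35 separating floor (inside) from top (outside): minimise misclassification hinge
    def cost(x,r=34.5):
        a=np.hypot(*(P-x).T);b=np.hypot(*(F-x).T);return np.maximum(r+1-a,0).clip(0,8).sum()+np.maximum(b-(r-1.5),0).clip(0,8).sum()
    from scipy.optimize import minimize
    s=minimize(cost,[522,-8],method="Nelder-Mead");print(nm,len(P),len(F),"pocket",s.x.round(1),s.fun/(len(P)+len(F)),"topz",np.median(C[top][:,2]).round(2))
f=np.load("w5.npz");C=cloud("wrist",f["d"],(f["t"],f["R"]));t=f["t"]
m=(np.hypot(C[...,0]-t[0],C[...,1]-t[1])<40)&(C[...,2]>135)&(C[...,2]<200)&(np.ptp(f["p"].astype(int),axis=2)<40)
q=C[m]
def res(x,r):
    d=q-[x[0],x[1],170];return np.hypot(d[:,0]-x[2]*d[:,2],d[:,1]-x[3]*d[:,2])-r
for r in(26,):
    s=least_squares(res,[t[0],t[1],0,0],args=(r,),loss="soft_l1",f_scale=.7);print(len(q),r,s.x[:2],"tilt",np.degrees(s.x[2:]),abs(res(s.x,r)).mean(), np.percentile(q[abs(res(s.x,r))<1.5][:,2],[1,50,99]))
```

```text
w1 pocket [517.3  -7.9  22. ]
w0 3745 1094 pocket [521.8 -10.3] 0.010266779717373917 topz 21.75
w2 5209 2297 pocket [520.9 -11. ] 0.014916246928148786 topz 21.64
w5 4145 1859 pocket [521.7 -10.3] 0.023925257536937933 topz 22.42
7372 26 [526.60984962   7.0651248 ] tilt [-0.5366769  -1.71875709] 2.6687533157496883 [143.25745199 168.04723959 185.56723465]
```

Run:
```python
from h import *
from scipy.optimize import least_squares
f=np.load("w5.npz");C=cloud("wrist",f["d"],(f["t"],f["R"]));t=f["t"]
m=(np.hypot(C[...,0]-t[0],C[...,1]-t[1])<40)&(C[...,2]>135)&(C[...,2]<200)&(f["p"].min(2)>70)
Q=q=C[m]
def res(x):
    d=q-[x[0],x[1],170];return np.hypot(d[:,0]-x[2]*d[:,2],d[:,1]-x[3]*d[:,2])-26
x=[t[0],t[1],0,0]
for i in range(5):
    q=Q;k=abs(res(x))<(3 if i<2 else 1.5);q=Q[k];x=least_squares(res,x).x
print(len(Q),len(q),x[:2],np.degrees(x[2:]),np.percentile(q,[1,99],0).round(1).tolist())
```

```text
5193 4121 [526.63731571   7.38862811] [-0.40187616 -0.10438904] [[500.8, -3.3, 143.0], [552.5, 33.8, 185.9]]
```

Request:
drive_tool --commands '[{"linear": [-0.07, -0.01, 0.05], "dr": [0, 0, 0], "gripper": 0.2}, {"linear": [-0.12, -0.01, 0.09], "dr": [0, 0, 0], "gripper": 0.2}, {"linear": [-0.12, -0.01, 0.09], "dr": [0, 0, 0], "gripper": 0.2}, {"linear": [-0.12, -0.007, 0.09], "dr": [0, 0, 0], "gripper": 0.2}, {"linear": [-0.1, 0, 0.07], "dr": [0, 0, 0], "gripper": 0.2}]'

```text
time_s: 16.18
tcp_pos: [520.3, -7.3, 77.6]
eef_rot: [[-0.004, 1.0, -0.002], [0.709, 0.004, 0.705], [0.705, 0.002, -0.709]]
wrist_force: [0.7, 1.0, -2.9]
finger_gap: 58.5
gripper_force: 49.2
```

Request:
drive_tool --commands '[{"linear": [-0.06, 0, 0.031], "dr": [0, 0, 0], "gripper": 0.2}, {"linear": [0, 0, 0], "dr": [0, 0, 0], "gripper": 0.2}, {"linear": [0, 0, 0], "dr": [0, 0, 0], "gripper": 0.2}]'

```text
time_s: 16.43
tcp_pos: [520.9, -10.6, 69.7]
eef_rot: [[-0.002, 1.0, -0.001], [0.708, 0.003, 0.707], [0.707, 0.001, -0.708]]
wrist_force: [-0.6, -0.1, -1.7]
finger_gap: 58.6
gripper_force: 49.2
```

Run:
```python
from h import *
go([521.3,-10.9,52])
```

```text
tcp [520.9 -10.6  69.7] t 16.4333 units [-0.085  0.002  0.082] J [-21.7  23.6 -15.7  71.   41.   60.5]
[[-0.002  1.    -0.001]
 [ 0.708  0.003  0.707]
 [ 0.707  0.001 -0.708]]
```

Request:
drive_tool --commands '[{"linear": [-0.015, 0.002, 0.015], "dr": [0, 0, 0], "gripper": 0.2}, {"linear": [-0.015, 0, 0.015], "dr": [0, 0, 0], "gripper": 0.2}, {"linear": [-0.01, 0, 0.01], "dr": [0, 0, 0], "gripper": 0.2}, {"linear": [-0.01, 0, 0.01], "dr": [0, 0, 0], "gripper": 0.2}, {"linear": [-0.01, 0, 0.01], "dr": [0, 0, 0], "gripper": 0.2}]'

```text
time_s: 16.85
tcp_pos: [521.3, -10.9, 56.7]
eef_rot: [[-0.002, 1.0, -0.001], [0.707, 0.002, 0.707], [0.707, 0.001, -0.707]]
wrist_force: [-0.1, 0.5, -2.2]
finger_gap: 58.0
gripper_force: 49.2
```

Request:
drive_tool --commands '[{"linear": [-0.01, 0, 0.01], "dr": [0, 0, 0], "gripper": 0.2}, {"linear": [-0.01, 0, 0.01], "dr": [0, 0, 0], "gripper": 0.2}, {"linear": [-0.005, 0, 0.005], "dr": [0, 0, 0], "gripper": 0.2}, {"linear": [0, 0, 0], "dr": [0, 0, 0], "gripper": 0.2}]'

```text
time_s: 17.18
tcp_pos: [521.0, -10.9, 50.9]
eef_rot: [[-0.001, 1.0, -0.002], [0.707, 0.002, 0.707], [0.707, -0.001, -0.707]]
wrist_force: [-0.9, 0.2, -0.4]
finger_gap: 58.7
gripper_force: 49.2
```

Request:
drive_tool --commands '[{"linear": [-0.005, 0, 0.005], "dr": [0, 0, 0], "gripper": 0.2}, {"linear": [-0.005, 0, 0.005], "dr": [0, 0, 0], "gripper": 0.2}, {"linear": [0, 0, 0], "dr": [0, 0, 0], "gripper": 0.2}]'

```text
time_s: 17.43
tcp_pos: [521.3, -11.0, 49.7]
eef_rot: [[-0.001, 1.0, -0.001], [0.707, 0.001, 0.707], [0.707, 0.0, -0.707]]
wrist_force: [-1.5, -1.3, 2.8]
finger_gap: 58.6
gripper_force: 49.5
```

Request:
drive_tool --commands '[{"linear": [-0.005, 0, 0.005], "dr": [0, 0, 0], "gripper": 0.2}, {"linear": [0, 0, 0], "dr": [0, 0, 0], "gripper": 0.2}, {"linear": [0, 0, 0], "dr": [0, 0, 0], "gripper": 0.2}]'

```text
time_s: 17.68
tcp_pos: [521.3, -10.9, 49.7]
eef_rot: [[-0.001, 1.0, -0.0], [0.706, 0.001, 0.708], [0.708, 0.001, -0.706]]
wrist_force: [-3.7, -3.7, 11.1]
finger_gap: 59.0
gripper_force: 50.4
```

Request:
drive_tool --commands '[{"linear": [0.004, 0, -0.004], "dr": [0, 0, 0], "gripper": 0.2}, {"linear": [0, 0, 0], "dr": [0, 0, 0], "gripper": 0.2}, {"linear": [0, 0, 0], "dr": [0, 0, 0], "gripper": 0.5}, {"linear": [0, 0, 0], "dr": [0, 0, 0], "gripper": 0.7}, {"linear": [0, 0, 0], "dr": [0, 0, 0], "gripper": 1}]'

```text
time_s: 18.1
tcp_pos: [521.2, -10.9, 48.7]
eef_rot: [[-0.001, 1.0, -0.001], [0.707, 0.002, 0.707], [0.707, 0.0, -0.707]]
wrist_force: [0.6, 0.3, -0.0]
finger_gap: 82.5
gripper_force: 0.0
```

Request:
drive_tool --commands '[{"linear": [0, 0, 0], "dr": [0, 0, 0], "gripper": 1}, {"linear": [0, 0, 0], "dr": [0, 0, 0], "gripper": 1}, {"linear": [0, 0, 0], "dr": [0, 0, 0], "gripper": 1}]'

```text
time_s: 18.35
tcp_pos: [521.1, -10.8, 48.8]
eef_rot: [[-0.001, 1.0, -0.002], [0.707, 0.002, 0.707], [0.707, -0.0, -0.707]]
wrist_force: [0.1, 0.8, -0.0]
finger_gap: 85.7
gripper_force: 0.0
```

Request:
drive_tool --commands '[{"linear": [0, 0, -0.05], "dr": [0, 0, 0], "gripper": 1}, {"linear": [0, 0, -0.1], "dr": [0, 0, 0], "gripper": 1}, {"linear": [0, 0, -0.2], "dr": [0, 0, 0], "gripper": 1}, {"linear": [0, 0, -0.2], "dr": [0, 0, 0], "gripper": 1}, {"linear": [0, 0, -0.2], "dr": [0, 0, 0], "gripper": 1}]'

```text
time_s: 18.77
tcp_pos: [521.0, -91.3, 129.8]
eef_rot: [[-0.002, 1.0, -0.002], [0.707, 0.002, 0.707], [0.707, -0.0, -0.707]]
wrist_force: [-0.4, -0.0, 0.3]
finger_gap: 85.3
gripper_force: 0.0
```

Request:
drive_tool --commands '[{"linear": [0, 0, -0.1], "dr": [0, 0, 0], "gripper": 1}, {"linear": [0, 0, 0], "dr": [0, 0, 0], "gripper": 1}, {"linear": [0, 0, 0], "dr": [0, 0, 0], "gripper": 1}]'

```text
time_s: 19.02
tcp_pos: [521.7, -101.9, 139.2]
eef_rot: [[-0.001, 1.0, 0.0], [0.708, 0.001, 0.707], [0.707, 0.001, -0.708]]
wrist_force: [-0.7, -0.2, 0.1]
finger_gap: 85.6
gripper_force: 0.0
```

Run:
```python
from h import *
from scipy.optimize import least_squares
p,d,po=snap("w6",0);C=cloud("wrist",d,po);print(po[0])
B=(np.hypot(C[...,0]-521.5,C[...,1]+10.4)<45)&(C[...,2]>5)&(C[...,2]<80)
z=C[...,2]
top=(abs(C[...,0]-522)<80)&(abs(C[...,1]+9)<65)&(abs(z-22)<2.5)&(np.hypot(C[...,0]-521.5,C[...,1]+10.4)>45);print("block top",np.median(z[top]),top.sum())
for cam in("scene","side"):
    pp,dd=ctrl.capture(cam);D=cloud(cam,dd);np.savez(cam+"6.npz",p=pp,d=dd)
    w=(np.hypot(D[...,0]-521.5,D[...,1]+10.4)<45)&(D[...,2]>24)&(D[...,2]<90)&(pp.min(2)>60)
    print(cam,w.sum(),np.percentile(D[w],[2,50,99],0).round(1).tolist())
    Q=D[w];q=Q
    def res(x,r=30):
        e=q-[x[0],x[1],40];return np.hypot(e[:,0]-x[2]*e[:,2],e[:,1]-x[3]*e[:,2])-r
    x=[521,-10,0,0];k=D[w]
    m=abs(res(x))<6;q=Q[m];s=least_squares(res,x,loss="soft_l1");print("outer fit",len(q),s.x[:2],np.degrees(s.x[2:]))
    red=(pp[...,0]>140)&(pp[...,1]<70)&(pp[...,2]<70)&(D[...,1]<-150);q=D[red]
    print("red",red.sum(),cv2.minAreaRect(q[:,:2].astype(np.float32)),[np.median(q[abs(q[:,0]-x0)<8,2]).round(1) for x0 in(485,540,650)])
b=cv2.resize(p[:,:,::-1],(500,375))
cv2.imwrite("pics/w6.png",b)
Q=C[B&(p.min(2)>60)];x=[521.5,-10.4,0,0]
for i in range(4):
    q=Q;k=abs(res(x,26))<2;q=Q[k];x=least_squares(lambda y:res(y,26),x).x
print("inner",len(q),x[:2],np.degrees(x[2:]),np.percentile(q[:,2],[1,99]))
x=[521.5,-10.4,0,0]
for i in range(4):
    q=Q;k=abs(res(x,30))<1.8;q=Q[k];x=least_squares(lambda y:res(y,30),x).x
print("outer",len(q),x[:2],np.degrees(x[2:]),np.percentile(q[:,2],[1,99,99.8]))
```

```text
[ 521.73399197 -101.85056816  139.23761986]
block top 22.445355672112548 13258
scene 395 [[495.7, -42.8, 24.5], [526.9, -15.1, 42.9], [552.2, 14.1, 64.1]]
outer fit 293 [522.43875321 -12.30926597] [-0.98295889 -1.16193397]
red 863 ((728.006103515625, -326.3911437988281), (106.29488372802734, 523.5234375), 67.69898223876953) [np.float64(23.9), np.float64(22.7), np.float64(10.4)]Traceback (most recent call last):
  File "<stdin>", line 10, in <module>
    return _quantile_unchecked(
        a, q, axis, out, overwrite_input, method, keepdims, weights)
    return _ureduce(a,
                    func=_quantile_ureduce_func,
    ...<5 lines>...
                    overwrite_input=overwrite_input,
                    method=method)
    r = func(a, **kwargs)
    result = _quantile(arr,
                       quantiles=q,
    ...<2 lines>...
                       out=out,
                       weights=wgt)
    slices_having_nans = np.isnan(arr[-1, ...])
                                  ~~~^^^^^^^^^
IndexError: index -1 is out of bounds for axis 0 with size 0
```

Request:
drive_tool --commands '[{"linear": [-0.05, 0, -0.15], "dr": [0, -0.9, 0], "gripper": 1}, {"linear": [0, 0, -0.2], "dr": [0, -0.9, 0], "gripper": 1}, {"linear": [0, 0, -0.2], "dr": [0, -0.9, 0], "gripper": 1}, {"linear": [0, 0, -0.2], "dr": [0, -0.9, 0], "gripper": 1}, {"linear": [0, 0, -0.1], "dr": [0, -0.9, 0], "gripper": 1}]'

```text
time_s: 19.58
tcp_pos: [521.8, -182.8, 237.8]
eef_rot: [[-0.002, 1.0, 0.001], [0.926, 0.001, 0.378], [0.378, 0.002, -0.926]]
wrist_force: [0.3, -0.2, -0.7]
finger_gap: 85.7
gripper_force: 0.0
```

Request:
drive_tool --commands '[{"linear": [0, 0, 0], "dr": [0, -0.9, 0], "gripper": 1}, {"linear": [0, 0, 0], "dr": [0, -0.9, 0], "gripper": 1}, {"linear": [0, 0, 0], "dr": [0, -0.9, 0], "gripper": 1}, {"linear": [0, 0, 0], "dr": [0, -0.9, 0], "gripper": 1}, {"linear": [0, 0, 0], "dr": [0, -0.9, 0], "gripper": 1}]'

```text
time_s: 20.0
tcp_pos: [521.3, -180.9, 235.3]
eef_rot: [[-0.003, 1.0, -0.0], [1.0, 0.003, -0.003], [-0.003, -0.0, -1.0]]
wrist_force: [0.6, -0.9, -0.5]
finger_gap: 85.7
gripper_force: 0.0
```

Run:
```python
from h import *
from scipy.optimize import least_squares
p7,d7,po7=snap("w7",0);print(po7[0])
f=np.load("w6.npz")
def fits(C,p,tag):
    Q=C[(np.hypot(C[...,0]-521.5,C[...,1]+10.4)<40)&(C[...,2]>23)&(C[...,2]<80)&(p.min(2)>60)]
    for r in(26,30):
        x=[521.5,-10.4,0,0]
        for i in range(5):
            g=lambda y,q:np.hypot(q[:,0]-y[0]-y[2]*(q[:,2]-40),q[:,1]-y[1]-y[3]*(q[:,2]-40))-r
            q=Q[abs(g(x,Q))<(3,3,1.5,1.5,1.5)[i]]
            if len(q)<30:break
            x=least_squares(g,x,args=(q,)).x
        else: print(tag,r,len(q),x[:2].round(1),"tilt",np.degrees(x[2:]).round(2),"z",np.percentile(q[:,2],[1,95,99]).round(1))
fits(cloud("wrist",f["d"],(f["t"],f["R"])),f["p"],"w6");C7=cloud("wrist",d7,po7);fits(C7,p7,"w7")
for v in range(0,384,3):
    r=[(u,C7[v,u]) for u in range(0,512,3) if np.hypot(C7[v,u,0]-521.5,C7[v,u,1]+10.4)<31 and 5<C7[v,u,2]<80]
    if r and v%9==0: print(v,[f"{P[0]-521.5:.0f},{P[1]+10.4:.0f},{P[2]:.0f}" for u,P in r][::3])
for cam in("scene","side"):
    pp,dd=ctrl.capture(cam);D=cloud(cam,dd);fits(D,pp,cam)
    red=(pp[...,0]>140)&(pp[...,1]<70)&(pp[...,2]<70)&(D[...,1]<-150)&(D[...,2]<60)&(D[...,2]>0);q=D[red]
    print("red",red.sum(),cv2.minAreaRect(q[:,:2].astype(np.float32)) if len(q) else 0,[np.percentile(q[abs(q[:,0]-x0)<8,2],[10,90]).round(1).tolist() for x0 in(485,540,650) if (abs(q[:,0]-x0)<8).any()])
```

```text
[ 521.26915624 -180.92698791  235.28160584]
w6 26 1241 [521.8 -11.6] tilt [-0.04  0.02] z [23.5 57.4 58.6]
w6 30 1097 [521.8 -11.1] tilt [ 0.03 -0.05] z [23.3 63.2 64.4]
w7 30 372 [521.9 -10.5] tilt [ 0.2  -0.15] z [23.5 56.8 58.6]
0 ['-25,3,33', '-17,9,16', '-8,9,15', '1,9,15', '11,9,14', '20,9,14', '26,-2,52']
9 ['-30,1,14', '-20,0,17', '-11,1,15', '-2,1,13', '8,1,14', '17,1,15', '26,1,15']
18 ['-24,-18,54', '-18,-7,15', '-8,-7,14', '1,-7,14', '11,-8,16', '20,-7,15', '30,-7,16']
27 ['-23,-19,28', '-13,-27,62', '-5,-16,14', '5,-15,14', '14,-16,15', '22,-20,35']
36 ['-18,-24,13', '-8,-29,36', '4,-29,38', '14,-27,26']
scene 26 153 [522.  -13.2] tilt [1.08 0.53] z [23.1 56.3 57.7]
scene 30 219 [521.4 -12.5] tilt [ 0.36 -0.32] z [23.2 61.2 63.5]
red 523 ((566.1895141601562, -266.0594787597656), (186.78196716308594, 50.808433532714844), 1.162511944770813) [[22.3, 25.7], [21.7, 24.9], [8.6, 11.6]]
side 26 163 [522.2 -11.6] tilt [-1.52 -1.95] z [23.6 58.9 61.9]
side 30 217 [521.8 -10.9] tilt [0.1  0.04] z [23.2 62.8 64.1]
red 94 ((563.8384399414062, -267.60675048828125), (40.50883865356445, 180.11830139160156), 86.24347686767578) [[20.8, 24.6], [24.6, 25.9], [10.5, 14.5]]
```

```bash
python3 -c "
from bench import ctrl
print(ctrl.finish_job())"
```

```text
the job is handed in; nothing more can be done
None
```

The job is handed in: by depth measurement the scraper lies flat in the tray and the ramekin stands rim down, level and fully home in the pocket (top about 64 mm above the bench), done in about 20 s with the thermometer and skewers never approached.

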